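Feed a batch of sample tubes through the lever-gated chute

TASK

Push the feeder's catch tray fully home under the chute's outlet, and lay every loose capped tube from the bench across the chute so that all lie the same way, caps on the side away from the lever, queued behind the closed gate. When all of them lie there, pull the sprung lever through its full stroke to let the batch roll into the tray, then ease the lever back home slowly, never letting it fly back. Leave the other things on the bench alone; at the end every tube lies in the tray, caps still away from the lever.

Things in the scene. Friction and masses are not known exactly. Their poses are not given: they have to be found in the camera images.
- feeder: The tube feeder, a unit fixed to the bench, 170 x 445 mm, with a sloping aluminium chute, a lever at one long side and a catch tray at its low end. Origin: mid-width, on the bench; its base runs from y = -255 to +190 mm. z is up; -x is the front, with the lever and the tray's tab (roughly towards the robot), +x is the side away from the lever, and the chute runs downhill towards -y.
- chute: The chute's floor, part of the feeder. Origin: on the floor's upper face, mid-width, at the gate's uphill face. x across the chute as the feeder's x; y up the slope along the floor (0.28 rad slope); z square to the floor. Channel 132 mm wide; side walls 30 mm above the floor; floor from y = -35 mm (outlet lip over the tray) to +270 mm (end wall 20 mm high).
- chute_load (a point): The loading place: 17.5 mm above the chute's floor (where a tube's axis lies), mid-width, 215 mm uphill of the gate. There is room for fingers here. A tube laid across the chute here rolls down by itself and queues behind the gate, 35 mm per tube (five take 175 mm).
- lever (a joint): Angle of the feeder's sprung lever, rad: 0 = home (leaning 0.44 rad uphill, to the feeder's +y), 0.9 = end of stroke (leaning 0.46 rad to -y). Its axis lies along the feeder's x. A spring drives it home: about 3 N at the grip at home, 12 N at full stroke, if let go it flies back. Pulling it sinks the gate (a 5 mm plate across the chute, 28 mm high), flush with the floor at 0.72 rad.
- lever_grip (a point): Centre of the lever's handle, a black bar of 26 mm diameter and 56 mm length along the feeder's x, 130 mm from the pivot; about 230 to 245 mm above the bench. The pivot lies at (-125, 50, 115) mm in the feeder's frame. The bar's inner end is 25 mm from the chute's outside wall, which is up to 210 mm high.
- tray (a joint): How far the catch tray is drawn out to the feeder's front (-x), m: 0 = fully home under the chute's outlet (against a stop), at most 0.08. Slides along the feeder's x with about 3 N of friction and stays where it is left.
- tray_tab (a point): Centre of the outer (front) face of the tray's grey tab: 10 mm thick along the feeder's x, 50 mm wide along y, 46 mm high (23 mm above and below this point; its top is 102 mm above the bench). The tray's front wall is directly behind it.
- tray_floor (a point): Middle of the white catch tray's inner floor, 16 mm above the bench; axes as the feeder's. Inside it is 140 mm along x and 148 mm along y; walls above the floor: 40 mm on the chute's side (+y), 60 mm front and back, 58 mm at -y.
- spill_right: A grey shallow spill tray fixed to the bench, to the robot's right, 2 x 2 compartments, each 155 x 116 mm with a 3 mm floor. Origin: under its middle; axes as the world's. Rims 12 mm high along y; along x, 4 mm thick walls 26 mm high over the 45 mm next to each corner of a compartment, but only 6 mm high over the middle 65 mm, where fingers fit beside a tube.
- spill_left: A grey shallow spill tray fixed to the bench, to the robot's left, one compartment, each 155 x 116 mm with a 3 mm floor. Origin: under its middle; axes as the world's. Rims 12 mm high along y; along x, 4 mm thick walls 26 mm high over the 45 mm next to each corner of a compartment, but only 6 mm high over the middle 65 mm, where fingers fit beside a tube.
- tube1: A capped sample tube lying in a compartment of a spill tray: 120 mm long; body 30 mm in diameter; a blue cap (35 mm diameter, 26 mm long) at one end and a foot ring (35 mm diameter, 12 mm long) at the other, so it lies and rolls on two equal rims. Origin: on its axis at mid-length. x runs along the tube towards the cap. 25 to 50 g. All alike; some absent.
- tube1_cap (a point): Middle of the cap of tube1, 47 mm from the tube's middle.
- tube2: A capped sample tube lying in a compartment of a spill tray: 120 mm long; body 30 mm in diameter; a blue cap (35 mm diameter, 26 mm long) at one end and a foot ring (35 mm diameter, 12 mm long) at the other, so it lies and rolls on two equal rims. Origin: on its axis at mid-length. x runs along the tube towards the cap. 25 to 50 g. All alike; some absent.
- tube2_cap (a point): Middle of the cap of tube2, 47 mm from the tube's middle.
- tube3: A capped sample tube lying in a compartment of a spill tray: 120 mm long; body 30 mm in diameter; a blue cap (35 mm diameter, 26 mm long) at one end and a foot ring (35 mm diameter, 12 mm long) at the other, so it lies and rolls on two equal rims. Origin: on its axis at mid-length. x runs along the tube towards the cap. 25 to 50 g. All alike; some absent.
- tube3_cap (a point): Middle of the cap of tube3, 47 mm from the tube's middle.
- tube4: A capped sample tube lying in a compartment of a spill tray: 120 mm long; body 30 mm in diameter; a blue cap (35 mm diameter, 26 mm long) at one end and a foot ring (35 mm diameter, 12 mm long) at the other, so it lies and rolls on two equal rims. Origin: on its axis at mid-length. x runs along the tube towards the cap. 25 to 50 g. All alike; some absent.
- tube4_cap (a point): Middle of the cap of tube4, 47 mm from the tube's middle.
- tube5: A capped sample tube lying in a compartment of a spill tray: 120 mm long; body 30 mm in diameter; a blue cap (35 mm diameter, 26 mm long) at one end and a foot ring (35 mm diameter, 12 mm long) at the other, so it lies and rolls on two equal rims. Origin: on its axis at mid-length. x runs along the tube towards the cap. 25 to 50 g. All alike; some absent.
- tube5_cap (a point): Middle of the cap of tube5, 47 mm from the tube's middle.
- bottle: Bystander: white bottle, 60 mm diameter, 150 mm high. Origin under its middle. Leave it alone.
- jar: Bystander: amber jar, 48 mm diameter, 70 mm high. Origin under its middle. Leave it alone.
- beaker: Bystander: white beaker, 68 mm diameter, 85 mm high. Origin under its middle. Leave it alone.
- timer: Bystander: white bench timer, 60 x 60 x 30 mm. Origin under its middle. Leave it alone.

How it is judged:
By the outcome, as a careful person would: the job done as asked, in the order asked, and still so for the second after the job is handed in, with the robot touching nothing.
Of tube1, tube2, tube3, tube4, tube5 only 3 to 5 are there at a start; the rules pass over those that are not, and their reading is None.
At some moment in a run one of tube1, tube2, tube3, tube4, tube5 may be knocked a few centimetres aside while the robot is not near it.
It also fails if it takes over 210 s, if anything falls off the work surface, if the arm or the gripper's body presses on something with over 40 N, if the wrist force passes 120 N, or if a joint passes its speed limit or range.

ROBOT

A 7-joint arm with a two-finger parallel gripper is mounted at the origin on the work surface. World frame = base frame: x ahead of the robot, y to its left, z up, the work surface at z = 0. Lengths are in m, angles in rad, forces in N, time in s.
With the tool pointing down it reaches from about 0.4 to 0.85 m from the base axis. Payload 10.4 kg.
Tool frame: the origin (TCP) lies at the centre of the arm's flange, where the gripper is bolted on; the fingertips stand 173 mm ahead of it and the grasp point (between the pads) lies 155 mm ahead of it (manip.nose_length is the distance from the TCP to the fingertips, in m); z points along the fingers, x is the direction in which the jaws open and shut, and the axes are right-handed (so a half turn about z gives the same grasp; the last joint's range is limited). The gripper opens to 85 mm and grips with 20 to 120 N. Pads are 22 mm wide; open, the fingers measure 114 mm over their backs; the gripper's body (76 mm by 85 mm) begins 54 mm behind the grasp point. The pads swing forward as they close: fully open they stand 13 mm farther back than shut.
Start: joints at [-1.229, 0.332, -0.065, 1.46, 0.022, 1.35, -0.088], TCP at [0.223, 0.584, 0.405] pointing down, gripper open.
Joint ranges: [-2.6, 2.6], [-0.5, 2.12], [-1.47, 1.34], [0.16, 2.42], [-1.27, 4.41], [0.06, 2.06], [-2.6, 2.6]. Speed limits (rad/s): [2.22, 2.22, 2.79, 2.79, 3.14, 3.14, 3.14].

INTERFACE

Orientations are given as a unit quaternion [x, y, z, w].
In Python, from workcell import status, cams, order, manip gives the robot as it stands.
- The arm moves only by the tool servo_tool, never from a script. Its argument "motion" is a list that holds one entry, the list of rows, each a list of 6 numbers: the shift along the tool's x, y, z in units of 50 mm (1.0 is 50 mm), then the turn, a rotation vector about the tool's x, y, z in units of 5 degrees (1.0 is 5 degrees). In form: [[[x, y, z, ax, ay, az], ...]]. A call has 1 to 12 rows; each row shifts and turns the pose as measured when the row begins, along the tool's axes as they then stand; what a row does not reach is not made up. A row lasts 1/10 s, in which the tool goes at most 50 mm and 8.59 degrees, less where a joint would pass 70% of its speed; a pose out of reach is approached as far as the arm can. A call is refused whole if a number of a shift passes 1 or a number of a turn 1, either way. A call with a gripper value outside its range is refused whole. "jaw" is the closure in counts, from 0 (fully open) to 255 (shut), set as the call begins (left out, the last holds). The fingers move at their own pace and stop on an object; "force" is the grip in N (left out, the last holds). Time passes only in rows, so rows that do not move let the fingers close. It gives the time, the measured TCP pose, the force and the opening at its end, in the units of the state.
- status.get_obs(): the state, without advancing time (a new reading comes with each control period).
- cams.camera(name): name is "side" or "top"; returns a dict with "color" (384x512x3 uint8, red, green, blue), "vertical_fov" (degrees; the focal length in pixels is half the picture's height over the tangent of half this angle, whatever the lens; pixels are square), "cx", "cy" (the principal point, pixels), "extrinsics" (4x4, takes a point from camera to world coordinates). Camera axes: x right, y down, z forward; pixel columns grow to the right and rows downward; lengths in m; the calibration is good to about 2 mm. A picture is of the moment at which its call begins. There is no depth.
- order.hand_in(): hands the job in, once; it reports no verdict.
The state is a dict: "clock": time; "joint_pos": joint angles; "joint_velocities": joint speeds; "tau": joint torques, N m; "position": TCP position; "ee_rot": TCP orientation; "ft_force": force on the tool from outside, world axes, zero at the start; "torque": the same for the moment, N m; "grip_width": opening from 0.0 (shut) to 1.0 (fully open).
Only numpy, scipy, OpenCV 4.12 (cv2) and the standard library are available. Lean on these libraries where they do the work, as an engineer would, in place of code of your own. Each camera call takes 0.05 s, during which the arm holds its last target.

## Working session

There is one attempt and no reset: what is moved stays moved. The work goes in short steps, Python scripts to look and compute and a tool call to move; the robot and the scene stay as the last step left them, time stands still between calls to the robot, and variables do not carry over. Pictures are saved under pics/ and viewed, and the job is handed in when it is done.

Besides the shell and the picture viewer there is one more tool, called after "Request:" by a JSON object that holds its "op" and its "data". servo_tool: Moves the arm, as the interface text tells. Its arguments: {"type":"object","properties":{"motion":{"type":"array","items":{"type":"array","items":{"type":"array","items":{"type":"number"}}}},"jaw":{"type":"number"},"force":{"type":"number"}},"required":["motion"]}

```bash
ls; mkdir -p pics; cat > h.py <<'E'
import numpy as np, cv2
from workcell import status, cams, order, manip
def snap(name,fn,crop=None,scale=1):
    c=cams.camera(name); im=c["color"][:,:,::-1].copy()
    np.savez("pics/"+fn+".npz",im=im,E=c["extrinsics"],f=192/np.tan(np.radians(c["vertical_fov"])/2),cx=c["cx"],cy=c["cy"])
    if crop: x0,y0,x1,y1=crop; im=im[y0:y1,x0:x1]
    if scale!=1: im=cv2.resize(im,None,fx=scale,fy=scale,interpolation=cv2.INTER_CUBIC)
    cv2.imwrite("pics/"+fn+".png",im); return c
class Cam:
    def __init__(s,fn):
        d=np.load("pics/"+fn+".npz"); s.im=d["im"];s.E=d["E"];s.f=float(d["f"]);s.cx=float(d["cx"]);s.cy=float(d["cy"])
    def at_z(s,u,v,z):
        r=s.E[:3,:3]@np.array([(u-s.cx)/s.f,(v-s.cy)/s.f,1]); o=s.E[:3,3]
        return o+r*(z-o[2])/r[2]
    def proj(s,p):
        q=s.E[:3,:3].T@(np.array(p)-s.E[:3,3]); return np.array([q[0]/q[2]*s.f+s.cx,q[1]/q[2]*s.f+s.cy])
E
python3 - <<'E'
from h import *
for n in("top","side"):
    c=snap(n,n+"0"); print(n,c["vertical_fov"],c["cx"],c["cy"],c["extrinsics"].round(4).tolist(), c.keys())
    im=cv2.imread(f"pics/{n}0.png"); cv2.imwrite(f"pics/{n}0b.png",cv2.resize(im,(800,600),interpolation=cv2.INTER_CUBIC))
print(status.get_obs(),manip.nose_length)
E
```

```text
pics
top 51.237609944903305 246.9487662062853 191.8036564824282 [[-0.0151, -0.9904, 0.1372, 0.3585], [-0.9998, 0.0168, 0.0114, -0.0308], [-0.0136, -0.137, -0.9905, 1.3394], [0.0, 0.0, 0.0, 1.0]] dict_keys(['color', 'vertical_fov', 'cx', 'cy', 'extrinsics'])
side 43.47521390777365 253.11538862532333 189.88188222122227 [[-0.9987, 0.0208, -0.0473, 0.5993], [0.0495, 0.649, -0.7592, 1.1424], [0.0149, -0.7605, -0.6491, 1.1496], [0.0, 0.0, 0.0, 1.0]] dict_keys(['color', 'vertical_fov', 'cx', 'cy', 'extrinsics'])
{'clock': 0.1, 'joint_pos': array([-1.22861217,  0.33280533, -0.06473605,  1.46081321,  0.02162226,
        1.34987532, -0.08843719]), 'joint_velocities': array([ 0.00045857, -0.00289135,  0.00044454, -0.00110288,  0.00149557,
        0.00019868, -0.0002903 ]), 'tau': array([ 5.42500948e-04, -6.26738119e+01,  4.86154330e-02, -3.92436826e+01,
        1.63924356e-02,  6.76850555e-03,  4.62305479e-05]), 'position': array([0.22290962, 0.58379101, 0.40401861]), 'ee_rot': array([ 8.23600329e-01,  5.67170288e-01, -4.77947551e-04,  3.66568215e-04]), 'ft_force': array([ 0.25059815, -0.16687981,  0.45321218]), 'torque': array([ 0.02420518, -0.01042626,  0.01885257]), 'grip_width': 0.9984707925281142} 0.1734
```

View pics/top0b.png

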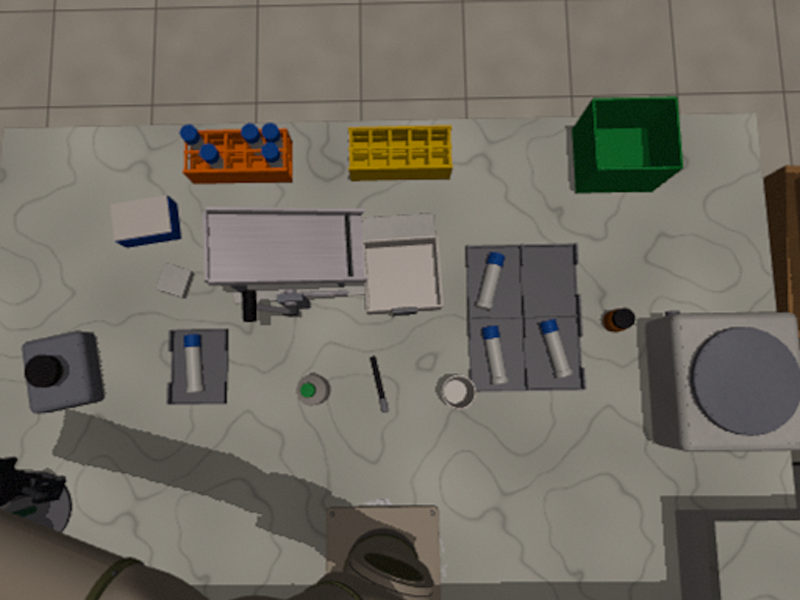

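View pics/side0b.png

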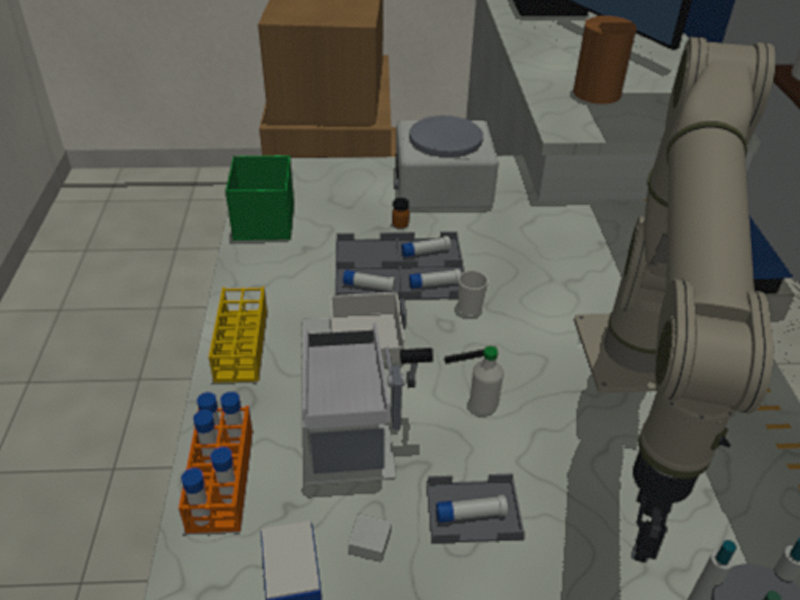

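```bash
python3 - <<'E'
import cv2
a=cv2.imread("pics/top0.png"); b=cv2.imread("pics/side0.png")
def z(im,x0,y0,x1,y1,s,fn):
    c=cv2.resize(im[y0:y1,x0:x1],None,fx=s,fy=s,interpolation=cv2.INTER_CUBIC)
    for x in range((x0+9)//10*10,x1,10): cv2.line(c,((x-x0)*s,0),((x-x0)*s,6 if x%50 else 16),(0,0,255),1)
    for y in range((y0+9)//10*10,y1,10): cv2.line(c,(0,(y-y0)*s),(6 if y%50 else 16,(y-y0)*s),(0,0,255),1)
    print(c.shape); cv2.imwrite(fn,c)
z(a,120,120,290,230,4,"pics/f_top.png")
z(b,180,180,290,320,4,"pics/f_side.png")
z(a,290,150,390,260,5,"pics/s_r.png")
z(a,90,200,170,265,6,"pics/s_l.png")
E
```

```text
(440, 680, 3)
(560, 440, 3)
(550, 500, 3)
(390, 480, 3)
```

View pics/f_top.png

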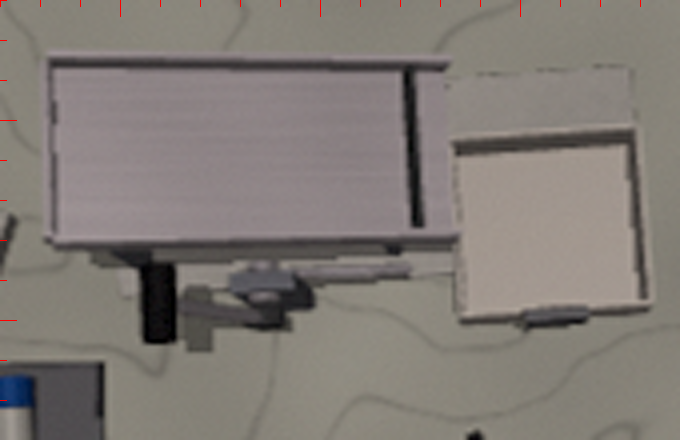

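View pics/f_side.png

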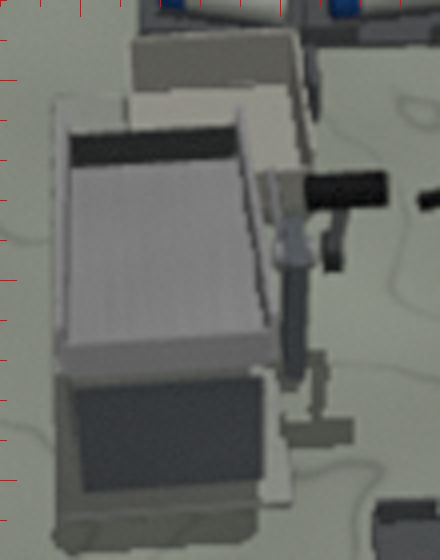

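View pics/s_r.png

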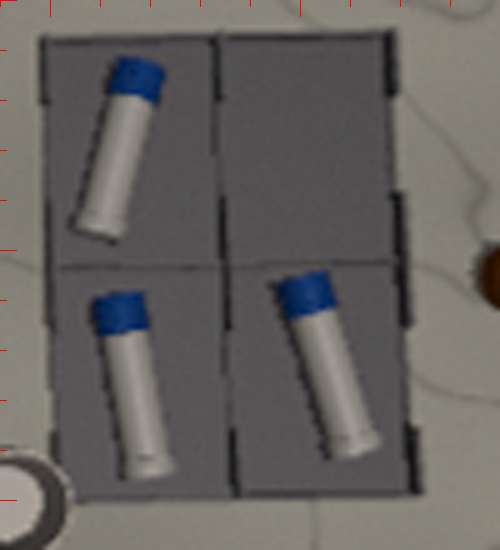

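View pics/s_l.png

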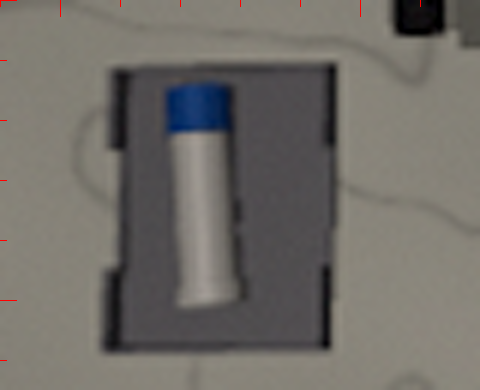

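```bash
cat > fit.py <<'E'
from h import *
from scipy.optimize import least_squares
T=Cam("top0");S=Cam("side0")
tp=lambda u,v:(T,np.array([120+u/4,120+v/4])); sp=lambda u,v:(S,np.array([180+u/4,180+v/4]))
c,s=np.cos(.28),np.sin(.28)
def ch(p,yg,zg): x,y,z=p; return np.array([x,yg+y*c-z*s,zg+y*s+z*c])
def w(p,q):
    x,y,a=q[:3]; return np.array([x+np.cos(a)*p[0]-np.sin(a)*p[1],y+np.sin(a)*p[0]+np.cos(a)*p[1],p[2]])
g=lambda x:np.array([x,.050+.13*np.sin(.44),.115+.13*np.cos(.44)])
obs=[("f",g(-.097),tp(158,265)),("f",g(-.153),tp(158,343)),("f",g(-.097),sp(308,190)),("f",g(-.153),sp(386,188)),
("c",(.066,0,0),sp(70,166)),("c",(-.066,0,0),sp(239,157)),("c",(.066,0,.028),sp(70,136)),("c",(-.066,0,.028),sp(238,127)),
("c",(.066,0,.028),tp(404,68)),("c",(-.066,0,.028),tp(411,228)),
("c",(.072,-.035,.03),tp(448,63)),("c",(-.072,-.035,.03),tp(457,238)),
("e",(.072,0,.03),tp(45,55)),("e",(-.072,0,.03),tp(45,243)),("f",(-.085,.19,.012),sp(292,498)) ]
def P(o,q):
    k,p,_=o
    if k=="f": return w(p,q)
    if k=="e": p=(p[0],q[5],p[2])
    return w(ch(p,q[3],q[4]),q)
def res(q): return np.concatenate([o[2][0].proj(P(o,q))-o[2][1] for o in obs])
if __name__=="__main__":
    r=least_squares(res,[.6,.15,0.03,-.07,.105,.275],loss="soft_l1"); q=r.x
    print(q.round(4)); print(res(q).reshape(-1,2).round(1).tolist())
    np.save("feeder.npy",q)
    print("load",w(ch((0,.215,.0175),q[3],q[4]),q),"grip",w(g(-.125),q))
E
python3 fit.py
```

```text
[ 0.6331  0.1264  0.042  -0.0605  0.1058  0.2688]
[[-0.3, -0.0], [0.3, 0.3], [-0.7, 0.5], [0.5, -0.1], [0.3, 0.5], [0.7, 0.5], [-0.2, -0.1], [0.7, -0.0], [-0.0, -1.0], [0.3, 0.8], [0.0, -1.6], [0.2, 0.0], [-0.4, -1.7], [0.4, -0.1], [0.5, -0.3]]
load [0.62721536 0.26757265 0.18202812] grip [0.50383287 0.22642311 0.23261772]
```

```bash
python3 - <<'E'
from fit import *
q=np.load("feeder.npy")
def inv(p):
    a=q[2];d=p-np.array([q[0],q[1],0]);return np.array([np.cos(a)*d[0]+np.sin(a)*d[1],-np.sin(a)*d[0]+np.cos(a)*d[1],d[2]])
for u,v in((525,316),(587,310),(523,327),(587,322)):
    p=T.at_z(120+u/4,120+v/4,.102); print("tab",p.round(4),inv(p).round(4))
for u,v in((455,148),(635,128),(652,303),(460,319)):
    p=T.at_z(120+u/4,120+v/4,.076); print("tray rim",inv(p).round(4))
k=lambda o,s:(lambda u,v:(o[0]+u/s,o[1]+v/s))
R=k((290,150),5);L=k((90,200),6)
for n,f,a,b in(("A",R,(140,59),(97,240)),("B",R,(118,293),(150,480)),("C",R,(302,272),(358,458)),("D",L,(198,85),(209,304))):
    a=T.at_z(*f(*a),.0205);b=T.at_z(*f(*b),.0205);m=(a+b)/2;d=a-b
    print(n,m.round(4),"len",np.hypot(*d[:2]).round(4),"yaw",np.arctan2(d[1],d[0]).round(3))
# spill corners
for u,v in((42,38),(393,32),(52,500),(420,493),(217,35),(222,265)): print("sr",T.at_z(*R(u,v),.012).round(4))
for u,v in((115,68),(337,65),(103,350),(330,348)): print("sl",T.at_z(*L(u,v),.012).round(4))
E
```

```text
tab [ 0.5071 -0.0297  0.102 ] [-0.1324 -0.1506  0.102 ]
tab [ 0.511 -0.078  0.102] [-0.1306 -0.199   0.102 ]
tab [ 0.4986 -0.028   0.102 ] [-0.1409 -0.1486  0.102 ]
tab [ 0.5016 -0.0777  0.102 ] [-0.14   -0.1984  0.102 ]
tray rim [ 0.0102 -0.1024  0.076 ]
tray rim [ 0.0179 -0.2482  0.076 ]
tray rim [-0.1249 -0.252   0.076 ]
tray rim [-0.1287 -0.099   0.076 ]
A [ 0.5779 -0.2388  0.0205] len 0.1262 yaw -0.266
B [ 0.4203 -0.2428  0.0205] len 0.1236 yaw 0.131
C [ 0.4324 -0.3715  0.0205] len 0.126 yaw 0.242
D [0.4135 0.3916 0.0205] len 0.1202 yaw 0.078
sr [ 0.6562 -0.1913  0.012 ]
sr [ 0.656  -0.4279  0.012 ]
sr [ 0.3471 -0.1877  0.012 ]
sr [ 0.348 -0.428  0.012]
sr [ 0.6561 -0.3094  0.012 ]
sr [ 0.4999 -0.3057  0.012 ]
sl [0.4844 0.4456 0.012 ]
sl [0.4841 0.3217 0.012 ]
sl [0.3295 0.4472 0.012 ]
sl [0.3287 0.3225 0.012 ]
```

```bash
cat >> h.py <<'E'
from scipy.spatial.transform import Rotation as Ro, Slerp
def tool(psi,tilt=0.):
    """psi: world angle of tool x (deg). tilt (rad) about feeder x axis direction (psi-90deg): tool z tips toward tool +x side for positive tilt"""
    p=np.radians(psi); X=np.array([np.cos(p),np.sin(p),0]); Z=np.array([0,0,-1.]); Y=np.cross(Z,X)
    R=np.column_stack([X,Y,Z])
    # tilt: z' = cos*Z + sin*X
    return Ro.from_matrix(R)*Ro.from_euler('y',tilt)
def plan(wps,mm=40,deg=6,show=True):
    """wps: list of (pos,Rot)"""
    o=status.get_obs(); p=np.array(o["position"]);R=Ro.from_quat(o["ee_rot"]); rows=[]
    for tp,tR in wps:
        tp=np.array(tp); d=(R.inv()*tR).magnitude()
        n=max(int(np.ceil(np.linalg.norm(tp-p)*1000/mm)),int(np.ceil(np.degrees(d)/deg)),1)
        sl=Slerp([0,1],Ro.concatenate([R,tR])); p0=p.copy()
        for i in range(1,n+1):
            gp=p0+(tp-p0)*i/n; gR=sl(i/n)
            s=(R.inv().apply(gp-p)/.05).round(2); r=(np.degrees((R.inv()*gR).as_rotvec())/5).round(2)
            rows.append([float(x)+0.0 for x in (*s,*r)])
            p=p+R.apply(s*.05); R=R*Ro.from_rotvec(np.radians(r*5))
    for i in range(0,len(rows),12): print("[["+",".join("["+",".join(f"{x:g}" for x in r)+"]" for r in rows[i:i+12])+"]]")
def st():
    o=status.get_obs(); R=Ro.from_quat(o["ee_rot"]).as_matrix()
    print("t",round(o["clock"],1),"p",o["position"].round(4),"psi",np.degrees(np.arctan2(R[1,0],R[0,0])).round(2),"z",R[:,2].round(3),"F",o["ft_force"].round(1),"w",round(o["grip_width"],3),"j",o["joint_pos"].round(2))
FE=np.load("feeder.npy")
def fw(p):
    x,y,a=FE[:3]; return np.array([x+np.cos(a)*p[0]-np.sin(a)*p[1],y+np.sin(a)*p[0]+np.cos(a)*p[1],p[2]])
FPSI=90+np.degrees(FE[2])
E
python3 - <<'E'
from h import *
a=fw((-.20,-.174,.40)); print(a)
R=tool(FPSI)
plan([((.36,.48,.44),tool(80)),((.46,.2,.45),R),(a,R)])
E
```

```text
[ 0.44061777 -0.05584917  0.4       ]
[[[-0.19,0.66,-0.14,0,0,-0.44],[-0.22,0.65,-0.15,0,0.01,-0.43],[-0.24,0.65,-0.14,0,0,-0.44],[-0.27,0.63,-0.15,0,0,-0.43],[-0.29,0.62,-0.14,0,0,-0.44],[-0.65,0.37,-0.02,0,0,-0.31],[-0.65,0.35,-0.03,0,0,-0.31],[-0.67,0.33,-0.02,0,0,-0.31],[-0.67,0.32,-0.03,0,0,-0.31],[-0.68,0.29,-0.02,0,0,-0.31],[-0.69,0.28,-0.03,0,0,-0.31],[-0.7,0.26,-0.02,0,0,-0.31]]]
[[[-0.7,0.24,-0.03,0,0,-0.31],[-0.73,-0.09,0.14,0,0,0],[-0.73,-0.08,0.15,0,0,0],[-0.72,-0.09,0.14,0,0,0],[-0.73,-0.08,0.14,0,0,0],[-0.73,-0.09,0.15,0,0,0],[-0.73,-0.09,0.14,0,0,0],[-0.73,-0.08,0.14,0,0,0]]]
```

Request:
{"op": "servo_tool", "data": {"motion": [[[-0.19,0.66,-0.14,0,0,-0.44],[-0.22,0.65,-0.15,0,0,-0.43],[-0.24,0.65,-0.14,0,0,-0.44],[-0.27,0.63,-0.15,0,0,-0.43],[-0.29,0.62,-0.14,0,0,-0.44],[-0.65,0.37,-0.02,0,0,-0.31],[-0.65,0.35,-0.03,0,0,-0.31],[-0.67,0.33,-0.02,0,0,-0.31],[-0.67,0.32,-0.03,0,0,-0.31],[-0.68,0.29,-0.02,0,0,-0.31],[-0.69,0.28,-0.03,0,0,-0.31],[-0.7,0.26,-0.02,0,0,-0.31]]], "jaw": 255, "force": 30}}

```text
clock: 1.3
position: [0.4559, 0.2274, 0.4446]
ee_rot: [0.693, 0.721, -0.006, -0.0]
ft_force: [1.0, 0.1, -1.4]
grip_width: 0.004
```

```bash
python3 - <<'E'
from h import *
st()
R=tool(FPSI)
plan([(fw((-.20,-.174,.42)),R),(fw((-.20,-.174,.245)),R)])
E
```

```text
t 1.3 p [0.4559 0.2274 0.4446] psi 92.31 z [-0.008 -0.008 -1.   ] F [ 1.   0.1 -1.4] w 0.004 j [-0.71  0.06  0.16  1.7  -0.01  1.39  1.07]
[[[-0.71,-0.07,0.07,-0.01,0.01,0],[-0.7,-0.06,0.06,-0.01,0.01,0],[-0.71,-0.07,0.07,-0.02,0.01,-0.01],[-0.7,-0.07,0.07,-0.01,0.01,0],[-0.71,-0.06,0.06,-0.01,0.02,0],[-0.7,-0.07,0.07,-0.01,0.01,0],[-0.71,-0.07,0.06,-0.02,0.01,-0.01],[-0.71,-0.06,0.06,-0.01,0.01,0],[0,0,0.7,0,0,0],[0,0,0.7,0,0,0],[0,0,0.7,0,0,0],[0,0,0.7,0,0,0]]]
[[[0,0,0.7,0,0,0]]]
```

Request:
{"op": "servo_tool", "data": {"motion": [[[-0.71,-0.07,0.07,0,0,0],[-0.7,-0.07,0.07,0,0,0],[-0.7,-0.07,0.07,0,0,0],[-0.7,-0.07,0.07,0,0,0],[-0.7,-0.07,0.07,0,0,0],[-0.7,-0.07,0.07,0,0,0],[-0.7,-0.07,0.07,0,0,0],[-0.7,-0.06,0.06,0,0,0],[0,0,0.7,0,0,0],[0,0,0.7,0,0,0],[0,0,0.7,0,0,0],[0,0,0.7,0,0,0]]]}}

```text
clock: 2.5
position: [0.4366, -0.0748, 0.2769]
ee_rot: [0.697, 0.717, -0.002, 0.002]
ft_force: [0.4, 1.3, 0.4]
grip_width: -0.0
```

```bash
python3 - <<'E'
from h import *
st()
R=tool(FPSI)
plan([(fw((-.20,-.174,.245)),R),(fw((-.16,-.174,.245)),R)],mm=15)
snap("top","top1",(220,140,350,270),4)
E
```

```text
t 2.5 p [ 0.4366 -0.0748  0.2769] psi 91.67 z [-0.    -0.007 -1.   ] F [0.4 1.3 0.4] w -0.0 j [-0.42  0.04  0.49  2.1  -0.01  1.01  1.69]
[[[0.13,0.03,0.21,0,0.03,-0.05],[0.12,0.03,0.21,0,0.02,-0.05],[0.13,0.03,0.22,-0.01,0.03,-0.05],[0,0.27,0,0,0,0],[0,0.27,0,0,0,0],[0,0.26,0,0,0,0]]]
```

View pics/top1.png

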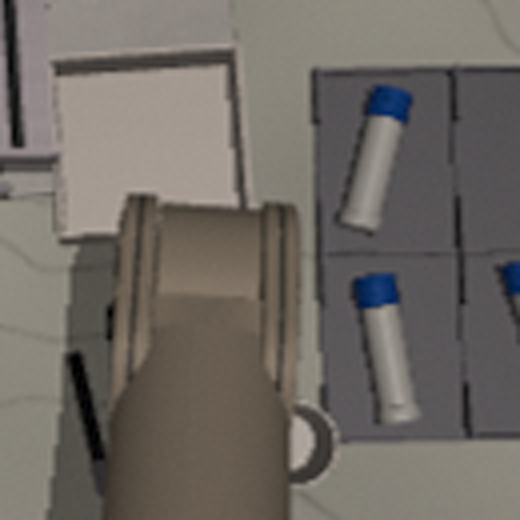

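Request:
{"op": "servo_tool", "data": {"motion": [[[0.13,0,0.2,0,0,-0.05],[0.13,0,0.2,0,0,-0.05],[0.13,0,0.2,0,0,-0.05],[0,0.25,0,0,0,0],[0,0.25,0,0,0,0]]]}}

```text
clock: 3.05
position: [0.4581, -0.0525, 0.2401]
ee_rot: [0.692, 0.722, -0.006, -0.002]
ft_force: [0.4, -0.6, 0.2]
grip_width: 0.001
```

```bash
python3 - <<'E'
from h import *
st()
R=tool(FPSI)
plan([(fw((-.16,-.174,.242)),R),(fw((-.10,-.174,.242)),R)],mm=10)
E
```

```text
t 3.0 p [ 0.4581 -0.0525  0.2401] psi 92.5 z [-0.011 -0.007 -1.   ] F [ 0.4 -0.6  0.2] w 0.001 j [-0.43  0.15  0.47  2.08 -0.08  0.94  1.7 ]
[[[-0.02,0.15,-0.01,-0.04,0.03,0.01],[-0.01,0.15,-0.02,-0.05,0.02,0],[-0.02,0.15,-0.01,-0.04,0.03,0.01],[0,0.2,0,0,0,0],[0,0.2,0,0,0,0],[0,0.2,0,0,0,0],[0,0.2,0,0,0,0],[0,0.2,0,0,0,0],[0,0.2,0,0,0,0]]]
```

Request:
{"op": "servo_tool", "data": {"motion": [[[0,0.15,0,-0.04,0.03,0],[0,0.15,0,-0.04,0.03,0],[0,0.15,0,-0.04,0.03,0],[0,0.2,0,0,0,0],[0,0.2,0,0,0,0],[0,0.2,0,0,0,0],[0,0.2,0,0,0,0]]]}}

```text
clock: 3.75
position: [0.5258, -0.049, 0.2407]
ee_rot: [0.691, 0.723, 0.001, -0.001]
ft_force: [-2.6, 0.9, 2.3]
grip_width: 0.004
```

```bash
python3 - <<'E'
from h import *
st()
E
```

```text
t 3.8 p [ 0.5258 -0.049   0.2407] psi 92.54 z [-0.001  0.003 -1.   ] F [-2.6  0.9  2.3] w 0.004 j [-0.4   0.3   0.46  1.92 -0.16  0.96  1.76]
```

Contact at about 2.6 N, as expected from tray friction. I'll push on in small steps until it stalls.

Request:
{"op": "servo_tool", "data": {"motion": [[[0,0.1,0,0,0,0],[0,0.1,0,0,0,0],[0,0.1,0,0,0,0]]]}}

```text
clock: 4.05
position: [0.5426, -0.0482, 0.2404]
ee_rot: [0.691, 0.723, 0.0, -0.002]
ft_force: [-3.3, 1.6, 2.3]
grip_width: 0.002
```

Request:
{"op": "servo_tool", "data": {"motion": [[[0,0.08,0,0,0,0],[0,0.08,0,0,0,0]]]}}

```text
clock: 4.25
position: [0.5509, -0.0479, 0.2403]
ee_rot: [0.691, 0.723, -0.0, -0.002]
ft_force: [-33.3, 0.5, 24.3]
grip_width: 0.002
```

Request:
{"op": "servo_tool", "data": {"motion": [[[0,0.08,0,0,0,0],[0,0.08,0,0,0,0]]]}}

```text
clock: 4.45
position: [0.5538, -0.0483, 0.239]
ee_rot: [0.692, 0.722, -0.007, -0.01]
ft_force: [-28.8, 1.8, 23.6]
grip_width: 0.002
```

Request:
{"op": "servo_tool", "data": {"motion": [[[0,-0.2,0,0,0,0],[0,-0.4,0,0,0,0],[0,-0.6,-0.4,0,0,0],[0,0,-0.8,0,0,0],[0,0,-0.8,0,0,0],[-0.6,0,-0.8,0,0,0],[-0.8,0,0,0,0,0],[-0.8,0,0,0,0,0],[-0.8,0,0,0,0,0]]], "jaw": 100}}

```text
clock: 5.35
position: [0.5028, -0.2007, 0.3855]
ee_rot: [0.688, 0.726, -0.003, -0.006]
ft_force: [0.8, 0.8, 0.8]
grip_width: 0.61
```

```bash
python3 - <<'E'
from h import *
st()
snap("top","top2"); snap("side","side2")
a=cv2.imread("pics/top2.png"); cv2.imwrite("pics/top2b.png",cv2.resize(a[120:280,90:410],None,fx=2.5,fy=2.5,interpolation=cv2.INTER_CUBIC))
b=cv2.imread("pics/side2.png"); cv2.imwrite("pics/side2b.png",cv2.resize(b[120:330,150:350],None,fx=2.8,fy=2.8,interpolation=cv2.INTER_CUBIC))
E
```

```text
t 5.3 p [ 0.5028 -0.2007  0.3855] psi 93.08 z [-0.014  0.004 -1.   ] F [0.8 0.8 0.8] w 0.61 j [-0.25  0.18  0.62  1.73 -0.1   1.28  2.01]
```

View pics/top2b.png

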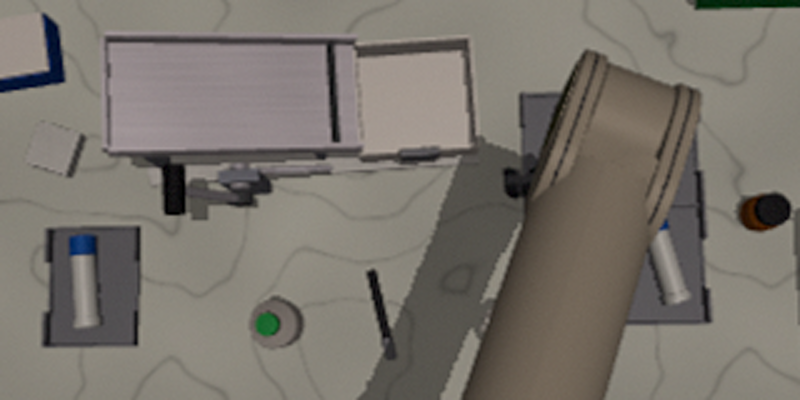

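View pics/side2b.png

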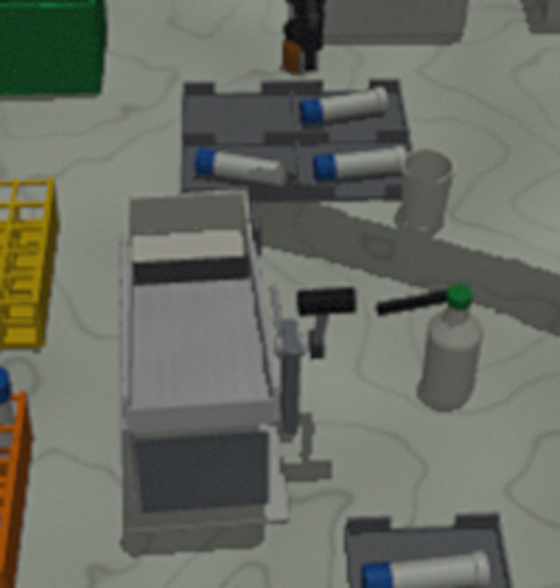

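```bash
cat > caps.py <<'E'
from h import *
import sys
def blobs(fn):
    C=Cam(fn); hsv=cv2.cvtColor(C.im,cv2.COLOR_BGR2HSV)
    m=((hsv[...,0]>100)&(hsv[...,0]<125)&(hsv[...,1]>140)&(hsv[...,2]>60)).astype(np.uint8)
    n,l,s,c=cv2.connectedComponentsWithStats(m)
    return C,[(c[i],s[i,4]) for i in range(1,n) if s[i,4]>25]
for fn in sys.argv[1:]:
    C,b=blobs(fn)
    for c,a in b: print(fn,c.round(1),a,C.at_z(*c,.024).round(4))
E
python3 caps.py top0 side2; python3 - <<'E'
from h import *
T=Cam("top0");S=Cam("side2")
ts={"A":(.5779,-.2388,-.266),"B":(.4203,-.2428,.131),"C":(.4324,-.3715,.242),"D":(.4135,.3916,.078)}
for n,(x,y,a) in ts.items():
    f=lambda l:np.array([x+l*np.cos(a),y+l*np.sin(a),.0205])
    print(n,"cap",f(.047).round(4),"side px mid",S.proj(f(0)).round(1),"capend",S.proj(f(.06)).round(1),"foot",S.proj(f(-.06)).round(1))
print("beaker",T.at_z(290.5,249,.085))
b=S.im[190:240,210:310]; cv2.imwrite("pics/sr_side.png",cv2.resize(b,None,fx=7,fy=7,interpolation=cv2.INTER_CUBIC))
E
```

```text
top0 [159.4  84.1] 84 [0.9216 0.281  0.024 ]
top0 [172.6  83.6] 85 [0.9224 0.2356 0.024 ]
top0 [120.2  84.7] 84 [0.9224 0.417  0.024 ]
top0 [172.5  95.9] 87 [0.8779 0.2354 0.024 ]
top0 [132.9  97. ] 87 [0.877  0.3719 0.024 ]
top0 [317.2 165.3] 66 [ 0.626  -0.2515  0.024 ]
top0 [351.2 208.5] 67 [ 0.4795 -0.3575  0.024 ]
top0 [314.  212.4] 70 [ 0.4688 -0.2349  0.024 ]
top0 [122.  217.6] 69 [0.462  0.3979 0.024 ]
side2 [260.8 159.1] 49 [ 0.4782 -0.3572  0.024 ]
side2 [222.7 177. ] 50 [ 0.6265 -0.2513  0.024 ]
side2 [265.7 179.2] 57 [ 0.4678 -0.2336  0.024 ]
side2 [146.8 257.2] 126 [0.8604 0.1345 0.024 ]
side2 [130.8 263.8] 246 [0.9059 0.1594 0.024 ]
side2 [141.4 293.5] 151 [0.8597 0.2723 0.024 ]
side2 [122.7 307.3] 160 [0.9056 0.3177 0.024 ]
side2 [284.5 327. ] 117 [0.4608 0.3989 0.024 ]
side2 [193.  381.5] 105 [0.7004 0.5437 0.024 ]
A cap [ 0.6232 -0.2512  0.0205] side px mid [235.9 179.6] capend [220.2 177.2] foot [251.7 182. ]
B cap [ 0.4669 -0.2367  0.0205] side px mid [278.2 178.1] capend [262.4 179.7] foot [293.9 176.4]
C cap [ 0.478  -0.3602  0.0205] side px mid [272.2 157.5] capend [257.6 159.9] foot [286.6 155. ]
D cap [0.4604 0.3953 0.0205] side px mid [301.4 324.8] capend [279.7 327.1] foot [322.9 322.6]
beaker [ 0.35122012 -0.14858702  0.085     ]
```

View pics/sr_side.png

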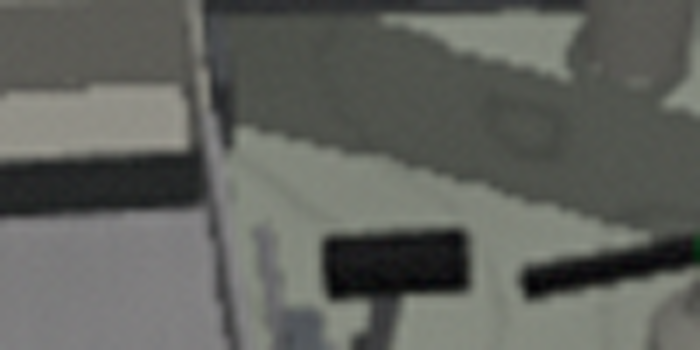

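Request:
{"op": "servo_tool", "data": {"motion": [[[0,0,0,0,0,1],[0,0,0,0,0,1],[0,0,0,0,0,1],[0,0,0,0,0,1],[0,0,0,0,0,1],[0,0,0,0,0,1],[0,0,0,0,0,1],[0,0,0,0,0,1],[0,0,0,0,0,1],[0,0,0,0,0,1],[0,0,0,0,0,1],[0,0,0,0,0,1]]]}}

```text
clock: 6.65
position: [0.503, -0.2066, 0.3863]
ee_rot: [0.966, 0.259, -0.001, 0.002]
ft_force: [-0.1, -0.3, -0.3]
grip_width: 0.608
```

Request:
{"op": "servo_tool", "data": {"motion": [[[0,0,0,0,0,1],[0,0,0,0,0,1],[0,0,0,0,0,1],[0,0,0,0,0,1],[0,0,0,0,0,1],[0,0,0,0,0,1],[0,0,0,0,0,1],[0,0,0,0,0,1],[0,0,0,0,0,1],[0,0,0,0,0,1],[0,0,0,0,0,1],[0,0,0,0,0,1]]]}}

```text
clock: 7.85
position: [0.5051, -0.2056, 0.3875]
ee_rot: [0.96, -0.28, 0.008, 0.001]
ft_force: [0.1, -0.4, -0.1]
grip_width: 0.602
```

```bash
python3 - <<'E'
from h import *
st()
R=tool(-82.5)
plan([((.4214,-.2413,.30),R),((.4214,-.2413,.23),R)],deg=5)
E
```

```text
t 7.8 p [ 0.5051 -0.2056  0.3875] psi -32.55 z [ 0.015 -0.007 -1.   ] F [ 0.1 -0.4 -0.1] w 0.602 j [-0.47  0.2   0.88  1.74 -0.16  1.26 -0.12]
[[[-0.11,0.15,0.17,-0.01,-0.02,1],[-0.09,0.16,0.18,-0.01,-0.01,1],[-0.07,0.17,0.17,-0.01,-0.02,1],[-0.07,0.17,0.17,-0.01,-0.02,1],[-0.04,0.17,0.18,-0.01,-0.01,1],[-0.03,0.18,0.17,-0.01,-0.02,0.99],[-0.02,0.19,0.18,-0.01,-0.02,1],[0,0.18,0.17,-0.01,-0.01,1],[0.02,0.18,0.18,-0.01,-0.02,1],[0.03,0.18,0.17,-0.01,-0.02,1],[0,0,0.7,0,0,0],[0,0,0.7,0,0,0]]]
```

Request:
{"op": "servo_tool", "data": {"motion": [[[-0.11,0.15,0.17,0,0,1],[-0.09,0.16,0.17,0,-0.02,1],[-0.07,0.17,0.17,0,-0.02,1],[-0.07,0.17,0.17,0,-0.02,1],[-0.04,0.17,0.17,0,-0.02,1],[-0.03,0.18,0.17,0,-0.02,1],[-0.02,0.18,0.17,0,-0.02,1],[0,0.18,0.17,0,-0.02,1],[0.02,0.18,0.17,0,-0.02,1],[0.03,0.18,0.17,0,-0.02,1]]]}}

```text
clock: 8.85
position: [0.4222, -0.2395, 0.2999]
ee_rot: [0.74, -0.672, 0.007, -0.009]
ft_force: [0.3, -0.7, -0.0]
grip_width: 0.607
```

```bash
python3 - <<'E'
from h import *
st()
R=tool(-82.5)
plan([((.4214,-.2413,.24),R),((.4214,-.2413,.184),R)],mm=25,deg=5)
snap("side","side3"); im=Cam("side3").im
cv2.imwrite("pics/side3b.png",cv2.resize(im[90:210,190:330],None,fx=5,fy=5,interpolation=cv2.INTER_CUBIC))
E
python3 caps.py side3
```

```text
t 8.8 p [ 0.4222 -0.2395  0.2999] psi -84.52 z [ 0.023  0.003 -1.   ] F [ 0.3 -0.7 -0. ] w 0.607 j [-0.53  0.15  1.04  2.   -0.17  1.05 -0.89]
[[[0.01,0.02,0.4,-0.09,0,-0.13],[0.01,0.01,0.4,-0.08,0,-0.14],[0.01,0.01,0.4,-0.09,0,-0.13],[0,0,0.37,0,0,0],[0,0,0.38,0,0,0],[0,0,0.37,0,0,0]]]
side3 [260.9 159.1] 50 [ 0.478  -0.3576  0.024 ]
side3 [222.6 177. ] 50 [ 0.6268 -0.2512  0.024 ]
side3 [265.7 179.3] 52 [ 0.4678 -0.233   0.024 ]
side3 [146.9 257.2] 127 [0.8601 0.1345 0.024 ]
side3 [130.8 263.8] 247 [0.9057 0.1595 0.024 ]
side3 [141.4 293.5] 150 [0.8598 0.2722 0.024 ]
side3 [122.7 307.2] 158 [0.9057 0.3174 0.024 ]
side3 [284.5 327. ] 116 [0.4607 0.3987 0.024 ]
side3 [193.1 381.4] 106 [0.7002 0.5436 0.024 ]
```

View pics/side3b.png

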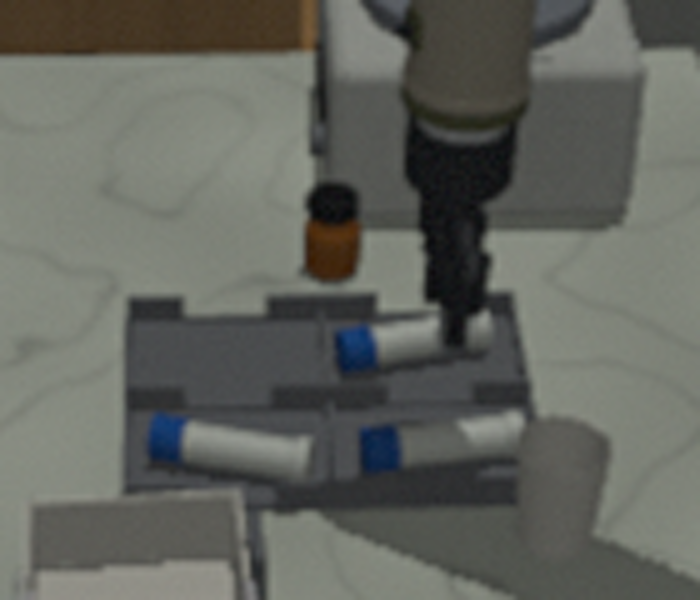

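Request:
{"op": "servo_tool", "data": {"motion": [[[0.01,0.02,0.4,-0.09,0,-0.13],[0.01,0.01,0.4,-0.08,0,-0.14],[0.01,0.01,0.4,-0.09,0,-0.13],[0,0,0.4,0,0,0],[0,0,0.4,0,0,0],[0,0,0.3,0,0,0]]]}}

```text
clock: 9.5
position: [0.4234, -0.2411, 0.1825]
ee_rot: [0.754, -0.657, 0.003, -0.002]
ft_force: [-0.6, 0.3, 0.0]
grip_width: 0.611
```

```bash
python3 - <<'E'
from h import *
st()
R=tool(-82.5)
plan([((.4214,-.2413,.179),R)],mm=25,deg=5)
E
```

```text
t 9.5 p [ 0.4234 -0.2411  0.1825] psi -82.12 z [ 0.008 -0.001 -1.   ] F [-0.6  0.3  0. ] w 0.611 j [-0.34  0.41  0.89  2.07 -0.43  0.84 -0.64]
[[[0,0.04,0.07,-0.09,-0.02,0.08]]]
```

Request:
{"op": "servo_tool", "data": {"motion": [[[0,0.04,0.07,-0.09,0,0.08],[0,0,0,0,0,0]]]}}

```text
clock: 9.7
position: [0.4215, -0.2411, 0.1778]
ee_rot: [0.752, -0.659, 0.0, 0.002]
ft_force: [0.2, -0.5, 0.8]
grip_width: 0.606
```

Request:
{"op": "servo_tool", "data": {"motion": [[[0,0,0,0,0,0],[0,0,0,0,0,0],[0,0,0,0,0,0],[0,0,0,0,0,0],[0,0,0,0,0,0],[0,0,0,0,0,0]]], "jaw": 255, "force": 30}}

```text
clock: 10.3
position: [0.4231, -0.2413, 0.1808]
ee_rot: [0.753, -0.658, 0.002, 0.0]
ft_force: [-0.0, -0.5, 0.1]
grip_width: 0.335
```

Request:
{"op": "servo_tool", "data": {"motion": [[[0,0,-0.2,0,0,0],[0,0,-0.4,0,0,0],[0,0,-0.6,0,0,0],[0,0,-0.6,0,0,0],[0,0,-0.6,0,0,0]]]}}

```text
clock: 10.8
position: [0.4209, -0.2411, 0.3035]
ee_rot: [0.752, -0.659, -0.001, 0.003]
ft_force: [1.2, 0.4, 0.1]
grip_width: 0.341
```

```bash
python3 - <<'E'
from h import *
st()
snap("side","side4"); im=Cam("side4").im
cv2.imwrite("pics/side4b.png",cv2.resize(im[90:210,190:330],None,fx=5,fy=5,interpolation=cv2.INTER_CUBIC))
E
```

```text
t 10.8 p [ 0.4209 -0.2411  0.3035] psi -82.42 z [-0.005 -0.003 -1.   ] F [1.2 0.4 0.1] w 0.341 j [-0.55  0.16  1.07  1.99 -0.16  1.08 -0.85]
```

View pics/side4b.png

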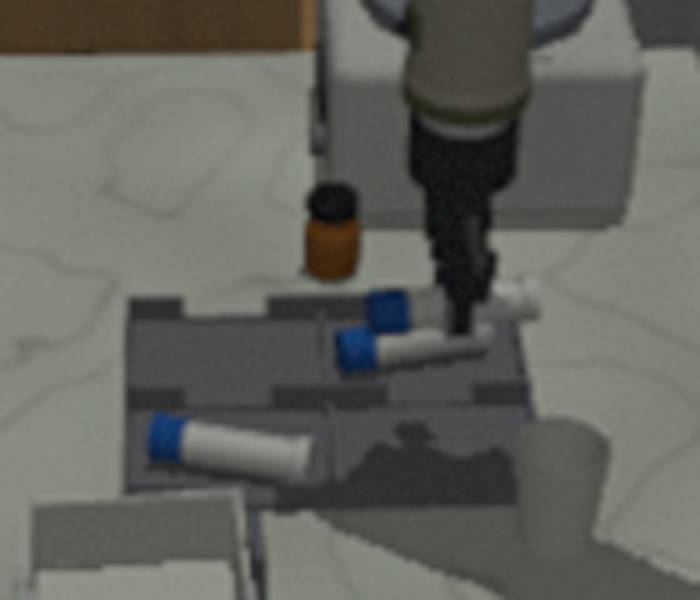

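```bash
cat > held.py <<'E'
# estimate tube offset along its axis in the grip from the cap blob; args: file sign(+1 if tool y toward cap... )
from h import *
from caps import blobs
E
sed -i 's/^for fn in sys.argv/if __name__=="__main__":\n  for fn in sys.argv/; ' caps.py; sed -i 's/^    C,b=blobs(fn)$/      C,b=blobs(fn)/; s/^    for c,a in b: print/      for c,a in b: print/' caps.py
cat >> held.py <<'E'
def held(fn,drop=.159):
    o=status.get_obs(); p=o["position"]; R=Ro.from_quat(o["ee_rot"]).as_matrix()
    y=R[:,1]*(1 if R[0,1]>0 else -1)   # toward +x world
    g=p+R[:,2]*drop
    C,b=blobs(fn)
    for off in (0,.047):
        print("proj off",off,C.proj(g+y*off).round(1))
    best=min(b,key=lambda c:np.linalg.norm(c[0]-C.proj(g+y*.047)))
    c0=best[0]; e=[(np.linalg.norm(C.proj(g+y*(.047+d)+np.array([0,0,.004]))-c0),d) for d in np.arange(-.02,.02,.0005)]
    print("cap blob",c0.round(1),"tube mid offset toward +x:",min(e))
E
python3 -c "
from held import *
held('side4')"
```

```text
proj off 0 [279.5 150. ]
proj off 0.047 [266.6 151.2]
cap blob [264.1 155.7] tube mid offset toward +x: (np.float64(5.119252552044375), np.float64(0.011000000000000027))
```

```bash
python3 -c "
from held import *
st(); snap('side','side5'); held('side5'); st(); print([ (c.round(1),a) for c,a in blobs('side5')[1]][:4])
im=Cam('side5').im
cv2.imwrite('pics/side5b.png',cv2.resize(im[120:180,230:330],None,fx=8,fy=8,interpolation=cv2.INTER_CUBIC))
"
```

```text
t 10.8 p [ 0.4218 -0.2426  0.3077] psi -82.51 z [-0.    -0.004 -1.   ] F [ 2.1 -3.5  5. ] w 0.338 j [-0.55  0.16  1.07  1.98 -0.15  1.09 -0.86]
proj off 0 [279.4 150.6]
proj off 0.047 [266.5 151.8]
cap blob [267.1 150.5] tube mid offset toward +x: (np.float64(0.3048314840595855), np.float64(-0.002499999999999985))
t 10.9 p [ 0.422  -0.242   0.3057] psi -82.41 z [ 0.001 -0.003 -1.   ] F [ 0.2  0.4 -0.1] w 0.337 j [-0.55  0.16  1.07  1.98 -0.16  1.08 -0.85]
[(array([267.1, 150.5]), np.int32(52)), (array([260.9, 159.1]), np.int32(51)), (array([222.7, 177. ]), np.int32(50)), (array([147. , 257.2]), np.int32(128))]
```

View pics/side5b.png

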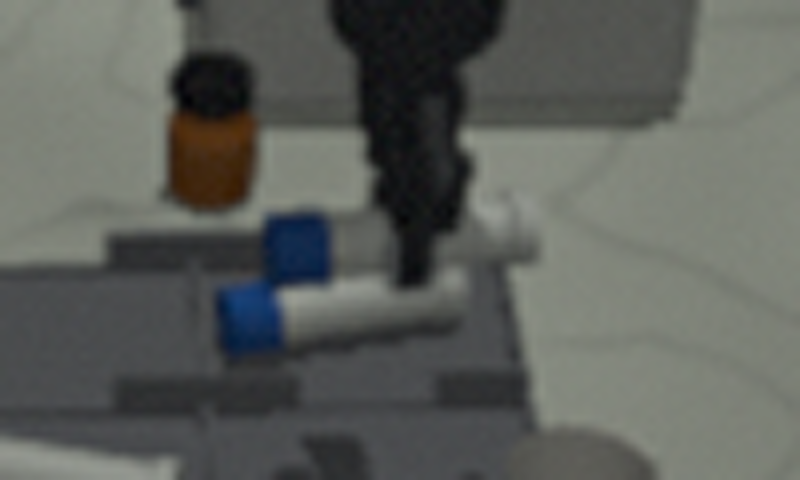

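```bash
cat >> h.py <<'E'
def chw(p):
    c,s=np.cos(.28),np.sin(.28); x,y,z=p; return fw((x,FE[3]+y*c-z*s,FE[4]+y*s+z*c))
E
python3 - <<'E'
from h import *
st()
RP=tool(FPSI-180,-.28); print(RP.as_matrix()[:,2], "want", chw((0,0,-1))-chw((0,0,0)))
hov=chw((.001,.215,.0195+.159+.09)); print("hover",hov,"place",chw((.001,.215,.0195+.159)))
R=tool(-85)
plan([((.45,-.2,.45),R),((.53,.02,.47),R),(hov,RP)],mm=38,deg=5)
E
```

```text
t 10.9 p [ 0.422  -0.242   0.3057] psi -82.41 z [ 0.001 -0.003 -1.   ] F [ 0.2  0.4 -0.1] w 0.337 j [-0.55  0.16  1.07  1.98 -0.16  1.08 -0.85]
[-0.01159236  0.27611241 -0.96105544] want [-0.01159236  0.27611241 -0.96105544]
hover [0.63112416 0.19831038 0.42325303] place [0.63008084 0.2231605  0.33675804]
[[[-0.15,-0.13,-0.58,0,-0.01,0.1],[-0.15,-0.14,-0.58,0,-0.01,0.11],[-0.15,-0.13,-0.57,0,0,0.1],[-0.16,-0.13,-0.58,-0.01,-0.01,0.1],[-0.15,-0.12,-0.58,0,-0.01,0.11],[-0.61,-0.28,-0.06,0,0,0],[-0.6,-0.29,-0.05,0,0,0],[-0.61,-0.28,-0.06,0,0,0],[-0.61,-0.28,-0.06,0,0,0],[-0.6,-0.28,-0.05,0,0,0],[-0.61,-0.29,-0.06,0,0,0],[-0.61,-0.28,-0.06,0,0,0]]]
[[[-0.56,-0.39,0.16,0.01,-0.53,0.09],[-0.56,-0.38,0.18,0.01,-0.54,0.08],[-0.55,-0.38,0.21,0.02,-0.53,0.09],[-0.55,-0.37,0.23,0.01,-0.54,0.08],[-0.53,-0.37,0.26,0.01,-0.53,0.09],[-0.52,-0.37,0.29,0.01,-0.54,0.08]]]
```

Request:
{"op": "servo_tool", "data": {"motion": [[[-0.15,-0.13,-0.58,0,0,0.1],[-0.15,-0.13,-0.58,0,0,0.1],[-0.15,-0.13,-0.58,0,0,0.1],[-0.15,-0.13,-0.58,0,0,0.1],[-0.15,-0.13,-0.58,0,0,0.1],[-0.6,-0.28,-0.06,0,0,0],[-0.6,-0.28,-0.06,0,0,0],[-0.6,-0.28,-0.06,0,0,0],[-0.6,-0.28,-0.06,0,0,0],[-0.6,-0.28,-0.06,0,0,0],[-0.6,-0.28,-0.06,0,0,0],[-0.6,-0.28,-0.06,0,0,0]]]}}

```text
clock: 12.1
position: [0.5298, 0.019, 0.4769]
ee_rot: [0.732, -0.681, -0.001, -0.001]
ft_force: [0.7, -0.5, 0.3]
grip_width: 0.341
```

Request:
{"op": "servo_tool", "data": {"motion": [[[-0.56,-0.38,0.16,0,-0.53,0.08],[-0.56,-0.38,0.18,0,-0.53,0.08],[-0.55,-0.38,0.21,0,-0.53,0.08],[-0.55,-0.37,0.23,0,-0.53,0.08],[-0.53,-0.37,0.26,0,-0.53,0.08],[-0.52,-0.37,0.29,0,-0.53,0.08],[0,0,0,0,0,0]]]}}

```text
clock: 12.8
position: [0.6359, 0.2091, 0.4241]
ee_rot: [0.712, -0.687, -0.109, -0.096]
ft_force: [-0.8, -0.1, -0.4]
grip_width: 0.341
```

```bash
python3 - <<'E'
from h import *
st()
RP=tool(FPSI-180,-.28)
plan([(chw((.001,.215,.0195+.159+.05)),RP),(chw((.001,.215,.0195+.159)),RP)],mm=20,deg=5)
snap("side","side6"); im=Cam("side6").im
cv2.imwrite("pics/side6b.png",cv2.resize(im[110:310,150:350],None,fx=3,fy=3,interpolation=cv2.INTER_CUBIC))
E
```

```text
t 12.8 p [0.6359 0.2091 0.4241] psi -88.15 z [-0.023  0.287 -0.958] F [-0.8 -0.1 -0.4] w 0.341 j [-0.81  0.47  0.71  1.37 -0.6   1.41 -1.6 ]
[[[0.11,0.05,0.38,0.07,0.07,-0.05],[0.1,0.05,0.38,0.06,0.06,-0.05],[0,0,0.33,0,0,0],[0,0,0.33,0,0,0],[0,0,0.34,0,0,0]]]
```

View pics/side6b.png

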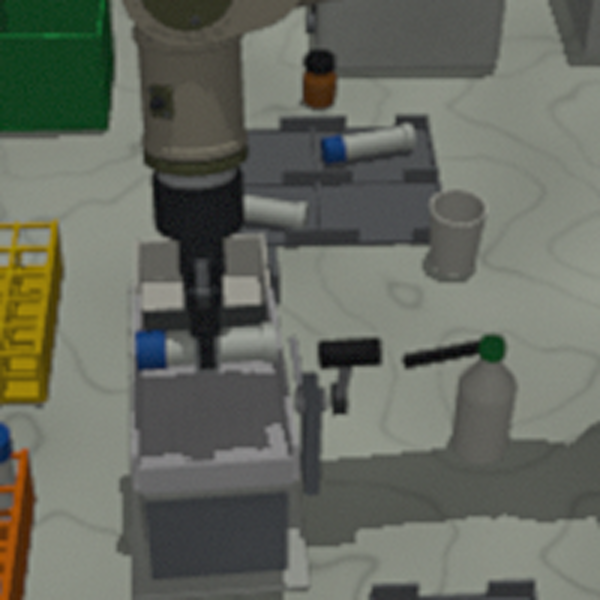

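Request:
{"op": "servo_tool", "data": {"motion": [[[0.11,0.05,0.38,0.07,0.07,-0.05],[0.1,0.05,0.38,0.07,0.07,-0.05],[0,0,0.2,0,0,0],[0,0,0,0,0,0]]]}}

```text
clock: 13.25
position: [0.6301, 0.2064, 0.3749]
ee_rot: [0.713, -0.688, -0.097, -0.095]
ft_force: [0.4, 0.3, 0.1]
grip_width: 0.337
```

```bash
python3 - <<'E'
from held import *
st(); snap("side","side7"); held("side7")
RP=tool(FPSI-180,-.28)
plan([(chw((.001,.215,.0195+.159)),RP)],mm=12,deg=5)
im=Cam("side7").im
cv2.imwrite("pics/side7b.png",cv2.resize(im[190:290,180:280],None,fx=6,fy=6,interpolation=cv2.INTER_CUBIC))
E
```

```text
t 13.2 p [0.6301 0.2064 0.3749] psi -87.91 z [-0.008  0.27  -0.963] F [0.4 0.3 0.1] w 0.337 j [-0.82  0.48  0.7   1.47 -0.6   1.3  -1.56]
proj off 0 [220.  237.3]
proj off 0.047 [202.2 238.1]
cap blob [202.  238.1] tube mid offset toward +x: (np.float64(1.0534310788883223), np.float64(0.0005000000000000178))
[[[-0.03,0,0.21,-0.01,-0.02,-0.02],[-0.03,0,0.21,-0.02,-0.02,-0.01],[-0.03,0,0.21,-0.01,-0.02,-0.02],[-0.03,-0.01,0.21,-0.02,-0.01,-0.01]]]
```

View pics/side7b.png

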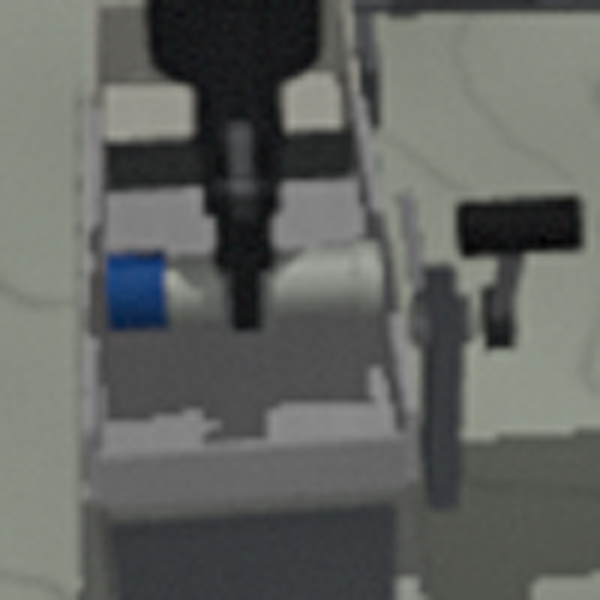

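Request:
{"op": "servo_tool", "data": {"motion": [[[-0.03,0,0.21,0,-0.02,0],[-0.03,0,0.21,0,-0.02,0],[-0.03,0,0.21,0,-0.02,0],[-0.03,0,0.2,0,-0.02,0],[0,0,0,0,0,0]]]}}

```text
clock: 13.8
position: [0.6304, 0.2243, 0.3365]
ee_rot: [0.712, -0.687, -0.099, -0.1]
ft_force: [-0.1, 0.3, -0.4]
grip_width: 0.339
```

```bash
python3 - <<'E'
from held import *
st(); 
RP=tool(FPSI-180,-.28)
plan([(chw((.001,.215,.0185+.159)),RP)],mm=12,deg=5)
E
```

```text
t 13.8 p [0.6304 0.2243 0.3365] psi -87.9 z [-0.004  0.279 -0.96 ] F [-0.1  0.3 -0.4] w 0.339 j [-0.83  0.51  0.68  1.5  -0.63  1.23 -1.55]
[[[0.02,0.01,0.01,-0.09,0.03,-0.06]]]
```

Request:
{"op": "servo_tool", "data": {"motion": [[[0,0,0,0,0,0],[0,0,0,0,0,0],[0,0,0,0,0,0],[0,0,0,0,0,0]]], "jaw": 125}}

```text
clock: 14.2
position: [0.6308, 0.2241, 0.3372]
ee_rot: [0.712, -0.687, -0.099, -0.1]
ft_force: [-0.3, -0.3, 0.6]
grip_width: 0.511
```

Request:
{"op": "servo_tool", "data": {"motion": [[[0,0,-0.15,0,0,0],[0,0,-0.2,0,0,0],[0,0,-0.3,0,0,0],[0,0,-0.5,0,0,0],[0,0,-0.6,0,0,0],[0,0,-0.6,0,0,0]]]}}

```text
clock: 14.8
position: [0.6304, 0.1895, 0.4557]
ee_rot: [0.712, -0.688, -0.1, -0.099]
ft_force: [0.5, 0.5, 0.5]
grip_width: 0.511
```

```bash
python3 - <<'E'
from held import *
st(); snap("side","side8"); snap("top","top8")
im=Cam("side8").im
cv2.imwrite("pics/side8b.png",cv2.resize(im[130:330,150:310],None,fx=3,fy=3,interpolation=cv2.INTER_CUBIC))
R=tool(-87)
plan([((.53,.02,.47),R),((.45,-.20,.43),R)],deg=5)
E
```

```text
t 14.8 p [0.6304 0.1895 0.4557] psi -87.93 z [-0.006  0.278 -0.961] F [0.5 0.5 0.5] w 0.511 j [-0.81  0.43  0.73  1.36 -0.56  1.44 -1.6 ]
[[[0.62,0.43,-0.23,-0.03,0.65,-0.04],[0.63,0.43,-0.19,-0.03,0.65,-0.04],[0.63,0.43,-0.15,-0.03,0.65,-0.04],[0.65,0.43,-0.12,-0.03,0.64,-0.05],[0.64,0.44,-0.08,-0.04,0.65,-0.04],[0.72,0.3,0.13,0,0,0],[0.72,0.31,0.14,0,0,0],[0.72,0.3,0.13,0,0,0],[0.72,0.31,0.13,0,0,0],[0.72,0.3,0.14,0,0,0],[0.71,0.31,0.13,0,0,0]]]
```

View pics/side8b.png

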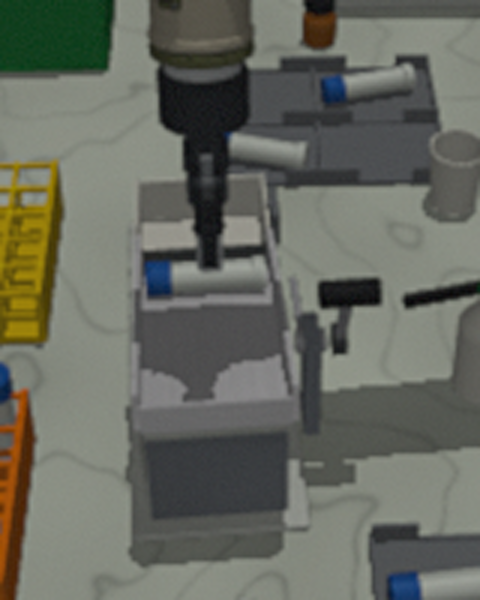

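Request:
{"op": "servo_tool", "data": {"motion": [[[0.62,0.43,-0.23,0,0.65,0],[0.63,0.43,-0.19,0,0.65,0],[0.63,0.43,-0.15,0,0.65,0],[0.65,0.43,-0.12,0,0.65,0],[0.65,0.44,-0.08,0,0.65,0],[0.72,0.3,0.13,0,0,0],[0.72,0.3,0.13,0,0,0],[0.72,0.3,0.13,0,0,0],[0.72,0.3,0.13,0,0,0],[0.72,0.3,0.13,0,0,0],[0.72,0.3,0.13,0,0,0]]], "jaw": 100}}

```text
clock: 16.0
position: [0.4389, -0.2141, 0.4374]
ee_rot: [0.719, -0.695, 0.009, -0.007]
ft_force: [0.0, -0.6, -0.7]
grip_width: 0.607
```

```bash
python3 - <<'E'
from held import *
st(); snap("side","side9")
R=tool(-76)
plan([((.433,-.3695,.30),R),((.433,-.3695,.23),R)],deg=5,mm=35)
E
python3 caps.py side9
```

```text
t 16.0 p [ 0.4389 -0.2141  0.4374] psi -88.03 z [ 0.023 -0.002 -1.   ] F [ 0.  -0.6 -0.7] w 0.607 j [-0.75 -0.09  1.08  1.81  0.08  1.35 -1.22]
[[[0.49,0.03,0.46,-0.04,-0.01,-0.42],[0.5,0.05,0.45,-0.04,-0.01,-0.41],[0.49,0.07,0.46,-0.05,-0.01,-0.42],[0.49,0.08,0.46,-0.04,-0.01,-0.41],[0.48,0.09,0.45,-0.04,-0.01,-0.42],[0.49,0.12,0.46,-0.04,-0.01,-0.42],[0,0,0.7,0,0,0],[0,0,0.7,0,0,0]]]
side9 [260.9 159.1] 50 [ 0.4779 -0.3574  0.024 ]
side9 [222.7 177. ] 50 [ 0.6265 -0.2513  0.024 ]
side9 [202.4 218.6] 86 [ 0.6949 -0.0311  0.024 ]
side9 [147.  257.4] 125 [0.8598 0.1352 0.024 ]
side9 [130.7 263.7] 243 [0.9061 0.159  0.024 ]
side9 [141.3 293.5] 148 [0.86   0.2722 0.024 ]
side9 [122.6 307.1] 156 [0.906  0.3172 0.024 ]
side9 [284.5 326.9] 114 [0.4607 0.3985 0.024 ]
side9 [193.1 381.4] 106 [0.7002 0.5436 0.024 ]
```

Tubes C, A and D are unmoved. Next I go to C.

Request:
{"op": "servo_tool", "data": {"motion": [[[0.49,0.03,0.46,-0.04,0,-0.42],[0.5,0.05,0.45,-0.04,0,-0.42],[0.49,0.07,0.46,-0.04,0,-0.42],[0.49,0.08,0.46,-0.04,0,-0.42],[0.48,0.1,0.45,-0.04,0,-0.42],[0.49,0.12,0.46,-0.04,0,-0.42],[0,0,0.6,0,0,0],[0,0,0.2,0,0,0]]]}}

```text
clock: 16.85
position: [0.433, -0.38, 0.2584]
ee_rot: [0.789, -0.614, 0.006, -0.004]
ft_force: [-0.2, 1.1, -0.6]
grip_width: 0.61
```

```bash
python3 - <<'E'
from held import *
st()
R=tool(-76)
plan([((.433,-.3695,.179),R)],deg=5,mm=18)
E
```

```text
t 16.9 p [ 0.433  -0.38    0.2584] psi -75.72 z [ 0.014 -0.001 -1.   ] F [-0.2  1.1 -0.6] w 0.61 j [-0.13  0.52  0.99  1.8  -0.5   1.08 -0.28]
[[[-0.04,-0.01,0.32,-0.03,-0.01,0.01],[-0.04,0,0.32,-0.03,-0.01,0.01],[-0.05,-0.01,0.31,-0.03,-0.01,0.01],[-0.04,-0.01,0.32,-0.03,-0.01,0.01],[-0.04,-0.01,0.32,-0.03,0,0.02]]]
```

Request:
{"op": "servo_tool", "data": {"motion": [[[-0.2,-0.05,0,-0.1,0,0],[0,0,0.1,0,0,0],[0,0,0.3,0,0,0],[0,0,0.3,0,0,0]]]}}

```text
clock: 17.25
position: [0.4352, -0.3682, 0.2259]
ee_rot: [0.79, -0.613, 0.006, -0.002]
ft_force: [0.7, 0.3, -0.0]
grip_width: 0.607
```

```bash
python3 - <<'E'
from held import *
st()
R=tool(-76)
plan([((.433,-.3695,.179),R)],deg=5,mm=18)
E
```

```text
t 17.2 p [ 0.4352 -0.3682  0.2259] psi -75.61 z [ 0.011 -0.004 -1.   ] F [ 0.7  0.3 -0. ] w 0.607 j [-0.13  0.55  0.96  1.84 -0.53  1.02 -0.28]
[[[0,0.02,0.31,-0.04,-0.03,0.03],[0.01,0.02,0.32,-0.03,-0.02,0.02],[0,0.01,0.31,-0.04,-0.03,0.03]]]
```

Request:
{"op": "servo_tool", "data": {"motion": [[[0,0.02,0.31,-0.04,0,0.02],[0,0.02,0.31,-0.04,0,0.02],[0,0.02,0.3,-0.04,0,0.02],[0,0,0,0,0,0]]]}}

```text
clock: 17.65
position: [0.4324, -0.3681, 0.1738]
ee_rot: [0.789, -0.615, 0.001, 0.003]
ft_force: [-1.4, -0.2, 0.7]
grip_width: 0.611
```

```bash
python3 - <<'E'
from held import *
st()
R=tool(-76)
plan([((.433,-.3695,.179),R)],deg=5,mm=18)
E
```

```text
t 17.6 p [ 0.4324 -0.3681  0.1738] psi -75.86 z [-0.002 -0.006 -1.   ] F [-1.4 -0.2  0.7] w 0.611 j [-0.08  0.63  0.89  1.87 -0.59  0.94 -0.24]
[[[0.03,0,-0.1,0.04,-0.06,0.03]]]
```

Request:
{"op": "servo_tool", "data": {"motion": [[[0,0,-0.1,0.04,-0.06,0],[0,0,0,0,0,0]]]}}

```text
clock: 17.85
position: [0.4321, -0.3685, 0.1789]
ee_rot: [0.788, -0.615, -0.001, 0.0]
ft_force: [0.0, -0.2, 0.6]
grip_width: 0.607
```

Request:
{"op": "servo_tool", "data": {"motion": [[[0,0,0,0,0,0],[0,0,0,0,0,0],[0,0,0,0,0,0],[0,0,0,0,0,0],[0,0,0,0,0,0],[0,0,0,0,0,0]]], "jaw": 255}}

```text
clock: 18.45
position: [0.4326, -0.3689, 0.1808]
ee_rot: [0.789, -0.615, 0.001, -0.0]
ft_force: [-0.2, 0.2, -0.9]
grip_width: 0.341
```

Request:
{"op": "servo_tool", "data": {"motion": [[[0,0,-0.2,0,0,0],[0,0,-0.4,0,0,0],[0,0,-0.6,0,0,0],[0,0,-0.6,0,0,0],[0,0,-0.6,0,0,0],[0,0,-0.3,0,0,0],[0,0,0,0,0,0]]]}}

```text
clock: 19.15
position: [0.4314, -0.3692, 0.3232]
ee_rot: [0.788, -0.616, 0.0, -0.0]
ft_force: [0.7, 0.9, -1.5]
grip_width: 0.341
```

```bash
python3 - <<'E'
from held import *
st(); snap("side","side10");held("side10",.157)
R=tool(-86)
plan([((.45,-.22,.45),R),((.53,.02,.47),R),(chw((0,.215,.0195+.159+.06)),tool(FPSI-180,-.28))],mm=38,deg=5)
E
```

```text
t 19.1 p [ 0.4314 -0.3692  0.3232] psi -76.01 z [ 0.001  0.    -1.   ] F [ 0.7  0.9 -1.5] w 0.341 j [-0.22  0.43  1.07  1.76 -0.41  1.19 -0.36]
proj off 0 [274.2 126.7]
proj off 0.047 [262.1 128.5]
cap blob [261.7 128.4] tube mid offset toward +x: (np.float64(0.6879173267613028), np.float64(0.002000000000000019))
[[[-0.47,-0.18,-0.43,0,0,0.33],[-0.47,-0.17,-0.42,0,0,0.34],[-0.48,-0.15,-0.43,0,0,0.33],[-0.48,-0.14,-0.42,0,0,0.33],[-0.48,-0.13,-0.43,0,0.01,0.34],[-0.49,-0.11,-0.43,0,0,0.33],[-0.67,-0.28,-0.06,0,0,0],[-0.67,-0.27,-0.05,0,0,0],[-0.66,-0.28,-0.06,0,0,0],[-0.67,-0.27,-0.06,0,0,0],[-0.67,-0.28,-0.05,0,0,0],[-0.67,-0.27,-0.06,0,0,0]]]
[[[-0.67,-0.28,-0.06,0,0,0],[-0.6,-0.37,0.25,0.01,-0.54,0.05],[-0.58,-0.38,0.28,0.01,-0.53,0.06],[-0.58,-0.37,0.31,0,-0.54,0.05],[-0.56,-0.36,0.33,0.01,-0.53,0.05],[-0.54,-0.36,0.36,0.01,-0.54,0.05],[-0.53,-0.37,0.39,0.01,-0.53,0.06]]]
```

Request:
{"op": "servo_tool", "data": {"motion": [[[-0.47,-0.18,-0.43,0,0,0.33],[-0.47,-0.17,-0.43,0,0,0.33],[-0.48,-0.15,-0.43,0,0,0.33],[-0.48,-0.14,-0.43,0,0,0.33],[-0.48,-0.13,-0.43,0,0,0.33],[-0.49,-0.11,-0.43,0,0,0.33],[-0.67,-0.28,-0.06,0,0,0],[-0.67,-0.28,-0.06,0,0,0],[-0.67,-0.28,-0.06,0,0,0],[-0.67,-0.28,-0.06,0,0,0],[-0.67,-0.28,-0.06,0,0,0],[-0.67,-0.28,-0.06,0,0,0]]]}}

```text
clock: 20.4
position: [0.522, -0.0016, 0.4592]
ee_rot: [0.728, -0.686, -0.009, 0.004]
ft_force: [0.1, -0.1, -0.4]
grip_width: 0.338
```

```bash
python3 - <<'E'
from held import *
st()
plan([(chw((0,.215,.0195+.159+.09)),tool(FPSI-180,-.28))],mm=38,deg=5)
E
```

```text
t 20.4 p [ 0.522  -0.0016  0.4592] psi -86.59 z [-0.019  0.006 -1.   ] F [ 0.1 -0.1 -0.4] w 0.338 j [-1.07  0.11  1.08  1.68 -0.1   1.43 -1.49]
[[[-0.55,-0.34,0.1,0.03,-0.45,0.02],[-0.55,-0.35,0.12,0.04,-0.44,0.03],[-0.54,-0.34,0.15,0.03,-0.45,0.02],[-0.54,-0.34,0.16,0.04,-0.45,0.03],[-0.53,-0.34,0.19,0.03,-0.44,0.02],[-0.52,-0.33,0.21,0.04,-0.45,0.03],[-0.52,-0.34,0.24,0.03,-0.45,0.02]]]
```

Request:
{"op": "servo_tool", "data": {"motion": [[[-0.55,-0.34,0.1,0.03,-0.45,0.02],[-0.55,-0.34,0.12,0.03,-0.45,0.02],[-0.54,-0.34,0.15,0.03,-0.45,0.02],[-0.54,-0.34,0.17,0.03,-0.45,0.02],[-0.53,-0.34,0.19,0.03,-0.45,0.02],[-0.52,-0.34,0.21,0.03,-0.45,0.02],[-0.5,-0.33,0.24,0.03,-0.45,0.02],[0,0,0,0,0,0]]]}}

```text
clock: 21.2
position: [0.6322, 0.2164, 0.4038]
ee_rot: [0.717, -0.681, -0.113, -0.092]
ft_force: [-0.9, 0.2, -0.4]
grip_width: 0.338
```

```bash
python3 - <<'E'
from held import *
st()
RP=tool(FPSI-180,-.28)
plan([(chw((0,.215,.0195+.159+.04)),RP)],mm=20,deg=5)
E
```

```text
t 21.2 p [0.6322 0.2164 0.4038] psi -87.23 z [-0.037  0.285 -0.958] F [-0.9  0.2 -0.4] w 0.338 j [-0.92  0.53  0.86  1.41 -0.69  1.42 -1.52]
[[[0.12,0.02,0.26,0.14,0.06,0.04],[0.12,0.03,0.27,0.14,0.06,0.03]]]
```

Request:
{"op": "servo_tool", "data": {"motion": [[[0.12,0.02,0.26,0.14,0.06,0.04],[0.12,0.02,0.26,0.14,0.06,0.04],[0,0,0,0,0,0]]]}}

```text
clock: 21.5
position: [0.6297, 0.2124, 0.3684]
ee_rot: [0.714, -0.686, -0.102, -0.093]
ft_force: [0.2, -0.8, 0.0]
grip_width: 0.342
```

```bash
python3 - <<'E'
from held import *
st(); snap("side","side11");held("side11",.159)
RP=tool(FPSI-180,-.28)
plan([(chw((-.001,.215,.0195+.159)),RP)],mm=10,deg=5)
im=Cam("side11").im
cv2.imwrite("pics/side11b.png",cv2.resize(im[190:290,180:280],None,fx=6,fy=6,interpolation=cv2.INTER_CUBIC))
E
```

```text
t 21.5 p [0.6297 0.2124 0.3684] psi -87.77 z [-0.018  0.272 -0.962] F [ 0.2 -0.8  0. ] w 0.342 j [-0.93  0.54  0.86  1.47 -0.7   1.34 -1.5 ]
proj off 0 [220.9 240.8]
proj off 0.047 [203.1 241.9]
cap blob [202.6 241.9] tube mid offset toward +x: (np.float64(1.0282357901287698), np.float64(0.0015000000000000187))
[[[-0.01,0.01,0.17,0.02,-0.01,-0.01],[0,0,0.17,0.01,-0.01,0],[-0.01,0.01,0.17,0.02,-0.01,-0.01],[0,0,0.18,0.02,0,-0.01]]]
```

View pics/side11b.png

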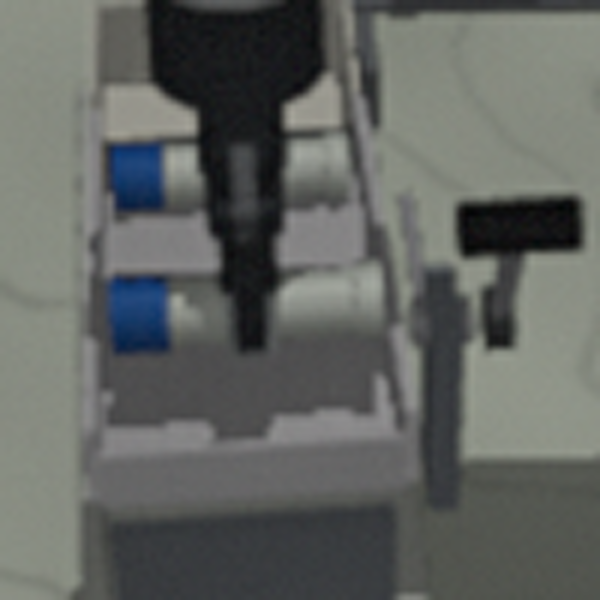

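First tube sits square at the gate and the second one hangs centred above the loading place. I'll lower it.

Request:
{"op": "servo_tool", "data": {"motion": [[[0,0,0.17,0.02,0,0],[0,0,0.17,0.02,0,0],[0,0,0.17,0.02,0,0],[0,0,0.16,0,0,0],[0,0,0,0,0,0]]]}}

```text
clock: 22.05
position: [0.6295, 0.2226, 0.3349]
ee_rot: [0.714, -0.686, -0.1, -0.096]
ft_force: [-0.3, -0.0, -0.6]
grip_width: 0.338
```

```bash
python3 - <<'E'
from held import *
st()
RP=tool(FPSI-180,-.28)
plan([(chw((-.001,.215,.0195+.159)),RP)],mm=10,deg=5)
E
```

```text
t 22.1 p [0.6295 0.2226 0.3349] psi -87.74 z [-0.012  0.274 -0.962] F [-0.3 -0.  -0.6] w 0.338 j [-0.93  0.57  0.84  1.51 -0.72  1.28 -1.48]
[[[-0.02,0.03,-0.03,0.01,-0.02,-0.03]]]
```

Request:
{"op": "servo_tool", "data": {"motion": [[[0,0,0,0,0,0],[0,0,0,0,0,0],[0,0,0,0,0,0],[0,0,0,0,0,0]]], "jaw": 125}}

```text
clock: 22.45
position: [0.6298, 0.2224, 0.3359]
ee_rot: [0.714, -0.686, -0.1, -0.096]
ft_force: [-0.4, -0.2, 0.1]
grip_width: 0.512
```

Request:
{"op": "servo_tool", "data": {"motion": [[[0,0,-0.15,0,0,0],[0,0,-0.2,0,0,0],[0,0,-0.3,0,0,0],[0,0,-0.5,0,0,0],[0,0,-0.6,0,0,0],[0,0,-0.6,0,0,0]]]}}

```text
clock: 23.05
position: [0.6303, 0.1886, 0.4545]
ee_rot: [0.714, -0.686, -0.101, -0.095]
ft_force: [0.5, 0.9, -0.9]
grip_width: 0.515
```

```bash
python3 - <<'E'
from held import *
st()
R=tool(-96)
plan([((.56,.02,.47),R),((.575,-.18,.42),R)],deg=5)
E
```

```text
t 23.1 p [0.6303 0.1886 0.4545] psi -87.75 z [-0.014  0.273 -0.962] F [ 0.5  0.9 -0.9] w 0.515 j [-0.91  0.48  0.9   1.36 -0.65  1.48 -1.54]
[[[0.62,0.31,-0.24,0.05,0.63,0.33],[0.64,0.29,-0.21,0.06,0.64,0.33],[0.66,0.27,-0.17,0.05,0.63,0.33],[0.68,0.25,-0.13,0.05,0.63,0.33],[0.69,0.23,-0.1,0.05,0.64,0.32],[0.66,-0.12,0.17,0,0,0],[0.65,-0.12,0.16,0,0,0],[0.66,-0.12,0.17,0,0,0],[0.66,-0.12,0.16,0,0,0],[0.66,-0.12,0.17,0,0,0],[0.65,-0.12,0.17,0,0,0]]]
```

Request:
{"op": "servo_tool", "data": {"motion": [[[0.62,0.31,-0.24,0.05,0.63,0.33],[0.64,0.29,-0.21,0.05,0.63,0.33],[0.66,0.27,-0.17,0.05,0.63,0.33],[0.68,0.25,-0.13,0.05,0.63,0.33],[0.69,0.23,-0.1,0.05,0.63,0.33],[0.66,-0.12,0.17,0,0,0],[0.66,-0.12,0.17,0,0,0],[0.66,-0.12,0.17,0,0,0],[0.66,-0.12,0.17,0,0,0],[0.66,-0.12,0.17,0,0,0],[0.5,-0.12,0.17,0,0,0]]], "jaw": 100}}

```text
clock: 24.15
position: [0.5704, -0.1924, 0.439]
ee_rot: [-0.666, 0.746, -0.007, 0.009]
ft_force: [0.3, -0.0, 0.6]
grip_width: 0.608
```

```bash
python3 - <<'E'
from held import *
st(); snap("side","side12")
R=tool(-105.2)
plan([((.580,-.239,.30),R)],deg=5,mm=30)
im=Cam("side12").im
cv2.imwrite("pics/side12b.png",cv2.resize(im[140:290,180:310],None,fx=4,fy=4,interpolation=cv2.INTER_CUBIC))
E
python3 caps.py side12
```

```text
t 24.1 p [ 0.5704 -0.1924  0.439 ] psi -96.53 z [ 0.022  0.002 -1.   ] F [ 0.3 -0.   0.6] w 0.608 j [-0.57  0.41  1.09  1.53 -0.38  1.41 -1.14]
[[[0.17,-0.05,0.55,-0.05,0.01,0.34],[0.16,-0.06,0.55,-0.04,0.01,0.33],[0.16,-0.06,0.56,-0.05,0.01,0.34],[0.16,-0.08,0.55,-0.05,0.01,0.34],[0.16,-0.08,0.55,-0.05,0.01,0.33]]]
side12 [222.7 177.1] 49 [ 0.6266 -0.2508  0.024 ]
side12 [203.  221.3] 130 [ 0.6924 -0.0183  0.024 ]
side12 [147.  257.4] 126 [0.8597 0.1352 0.024 ]
side12 [130.8 263.8] 247 [0.9059 0.1592 0.024 ]
side12 [141.4 293.6] 150 [0.8598 0.2724 0.024 ]
side12 [122.8 307.3] 162 [0.9054 0.3177 0.024 ]
side12 [284.4 327. ] 116 [0.4609 0.3987 0.024 ]
side12 [193.  381.5] 105 [0.7004 0.5437 0.024 ]
```

View pics/side12b.png

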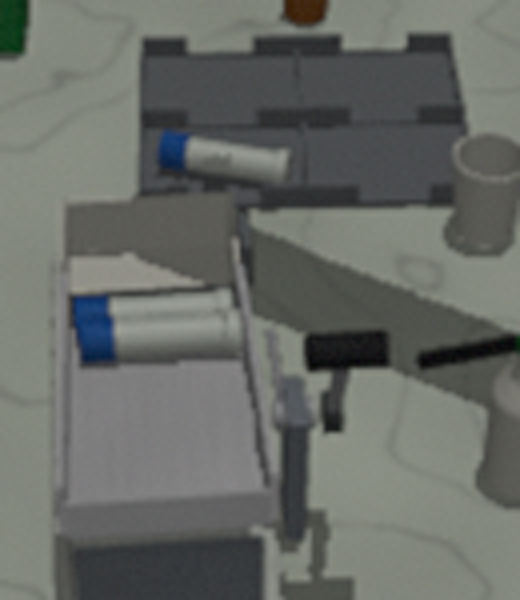

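Two tubes queue well. Tube A is unmoved.

Request:
{"op": "servo_tool", "data": {"motion": [[[0.17,-0.05,0.55,-0.05,0,0.34],[0.16,-0.06,0.55,-0.05,0,0.34],[0.16,-0.06,0.55,-0.05,0,0.34],[0.16,-0.08,0.55,-0.05,0,0.34],[0.16,-0.08,0.55,-0.05,0,0.34],[0,0,0,0,0,0]]]}}

```text
clock: 24.8
position: [0.5797, -0.2466, 0.3043]
ee_rot: [-0.601, 0.799, -0.001, 0.004]
ft_force: [-0.2, 0.6, -1.0]
grip_width: 0.608
```

```bash
python3 - <<'E'
from held import *
st()
R=tool(-105.2)
plan([((.580,-.239,.26),R),((.580,-.239,.20),R)],deg=5,mm=20)
E
```

```text
t 24.8 p [ 0.5797 -0.2466  0.3043] psi -106.09 z [ 0.008  0.004 -1.   ] F [-0.2  0.6 -1. ] w 0.608 j [-0.39  0.6   1.01  1.61 -0.54  1.22 -1.12]
[[[-0.05,0.01,0.3,-0.03,0.02,-0.06],[-0.05,0.02,0.29,-0.02,0.03,-0.06],[-0.04,0.01,0.3,-0.03,0.02,-0.06],[0,0,0.4,0,0,0],[0,0,0.4,0,0,0],[0,0,0.4,0,0,0]]]
```

Request:
{"op": "servo_tool", "data": {"motion": [[[-0.05,0.01,0.3,-0.03,0.02,-0.06],[-0.05,0.01,0.3,-0.03,0.02,-0.06],[-0.04,0.01,0.3,-0.03,0.02,-0.06],[0,0,0.4,0,0,0],[0,0,0.4,0,0,0],[0,0,0.3,0,0,0],[0,0,0,0,0,0]]]}}

```text
clock: 25.5
position: [0.5829, -0.2358, 0.2032]
ee_rot: [-0.611, 0.791, -0.001, 0.002]
ft_force: [-0.2, 1.0, -0.3]
grip_width: 0.61
```

```bash
python3 - <<'E'
from held import *
st()
R=tool(-105.2)
plan([((.580,-.239,.179),R)],deg=5,mm=20)
E
```

```text
t 25.5 p [ 0.5829 -0.2358  0.2032] psi -104.64 z [ 0.005  0.001 -1.   ] F [-0.2  1.  -0.3] w 0.61 j [-0.35  0.71  0.91  1.69 -0.63  1.06 -1.06]
[[[0.04,0.02,0.24,-0.03,0.01,0.06],[0.04,0.02,0.24,-0.03,0.02,0.05]]]
```

Request:
{"op": "servo_tool", "data": {"motion": [[[0.04,0.02,0.22,-0.03,0,0.06],[0.04,0.02,0.22,-0.03,0,0.05],[0,0,0,0,0,0]]]}}

```text
clock: 25.8
position: [0.5803, -0.2392, 0.1807]
ee_rot: [-0.607, 0.794, 0.0, 0.001]
ft_force: [-0.2, -0.8, -0.8]
grip_width: 0.61
```

Request:
{"op": "servo_tool", "data": {"motion": [[[0,0,0,0,0,0],[0,0,0,0,0,0]]]}}

```text
clock: 26.0
position: [0.5804, -0.2397, 0.1811]
ee_rot: [-0.607, 0.794, 0.0, 0.001]
ft_force: [0.6, -0.4, 0.5]
grip_width: 0.609
```

Request:
{"op": "servo_tool", "data": {"motion": [[[0,0,0,0,0,0],[0,0,0,0,0,0],[0,0,0,0,0,0],[0,0,0,0,0,0],[0,0,0,0,0,0],[0,0,0,0,0,0]]], "jaw": 255}}

```text
clock: 26.6
position: [0.5809, -0.2398, 0.1825]
ee_rot: [-0.607, 0.794, -0.001, 0.002]
ft_force: [-0.1, -0.7, -0.9]
grip_width: 0.339
```

Request:
{"op": "servo_tool", "data": {"motion": [[[0,0,-0.2,0,0,0],[0,0,-0.4,0,0,0],[0,0,-0.6,0,0,0],[0,0,-0.6,0,0,0],[0,0,-0.6,0,0,0],[0,0,-0.3,0,0,0],[0,0,0,0,0,0]]]}}

```text
clock: 27.3
position: [0.5796, -0.2405, 0.325]
ee_rot: [-0.607, 0.795, -0.0, 0.002]
ft_force: [0.4, -0.7, 0.1]
grip_width: 0.339
```

```bash
python3 - <<'E'
from held import *
st(); snap("side","side13");held("side13",.160)
R=tool(-90)
plan([((.57,-.15,.44),R),((.56,.02,.47),R)],mm=38,deg=5)
E
```

```text
t 27.3 p [ 0.5796 -0.2405  0.325 ] psi -105.28 z [ 0.003  0.001 -1.   ] F [ 0.4 -0.7  0.1] w 0.339 j [-0.41  0.58  1.03  1.6  -0.52  1.26 -1.13]
proj off 0 [235.  147.8]
proj off 0.047 [222.1 145.9]
cap blob [222.2 145.4] tube mid offset toward +x: (np.float64(0.4272438309987685), np.float64(-0.0009999999999999835))
[[[-0.42,0.16,-0.58,0,0.01,-0.76],[-0.44,0.14,-0.58,-0.01,0,-0.77],[-0.44,0.11,-0.58,0,0.01,-0.76],[-0.45,0.07,-0.58,-0.01,0,-0.77],[-0.68,0.04,-0.12,0,0,0],[-0.68,0.04,-0.12,0,0,0],[-0.68,0.04,-0.12,0,0,0],[-0.68,0.04,-0.12,0,0,0],[-0.68,0.04,-0.12,0,0,0]]]
```

Request:
{"op": "servo_tool", "data": {"motion": [[[-0.42,0.16,-0.58,0,0,-0.76],[-0.44,0.14,-0.58,0,0,-0.76],[-0.44,0.11,-0.58,0,0,-0.76],[-0.45,0.07,-0.58,0,0,-0.76],[-0.68,0.04,-0.12,0,0,0],[-0.68,0.04,-0.12,0,0,0],[-0.68,0.04,-0.12,0,0,0],[-0.68,0.04,-0.12,0,0,0],[-0.68,0.04,-0.12,0,0,0]]]}}

```text
clock: 28.25
position: [0.5567, 0.0272, 0.4607]
ee_rot: [0.708, -0.706, -0.006, 0.006]
ft_force: [-0.2, -0.5, -0.7]
grip_width: 0.337
```

```bash
python3 - <<'E'
from held import *
st()
plan([(chw((.001,.215,.0195+.161+.09)),tool(FPSI-180,-.28))],mm=38,deg=5)
E
```

```text
t 28.2 p [0.5567 0.0272 0.4607] psi -89.85 z [-0.018  0.001 -1.   ] F [-0.2 -0.5 -0.7] w 0.337 j [-1.04  0.26  1.1   1.59 -0.23  1.45 -1.49]
[[[-0.68,-0.3,0.14,0.03,-0.64,-0.09],[-0.67,-0.31,0.17,0.02,-0.64,-0.1],[-0.66,-0.31,0.22,0.03,-0.64,-0.09],[-0.64,-0.32,0.25,0.03,-0.64,-0.1],[-0.62,-0.32,0.28,0.03,-0.64,-0.09]]]
```

Request:
{"op": "servo_tool", "data": {"motion": [[[-0.68,-0.3,0.14,0.03,-0.64,-0.09],[-0.67,-0.31,0.17,0.03,-0.64,-0.1],[-0.66,-0.31,0.2,0.03,-0.64,-0.09],[-0.64,-0.32,0.23,0.03,-0.64,-0.1],[-0.6,-0.32,0.26,0.03,-0.64,-0.09],[0,0,0,0,0,0]]]}}

```text
clock: 28.85
position: [0.6308, 0.2135, 0.4163]
ee_rot: [0.718, -0.681, -0.11, -0.096]
ft_force: [-0.6, 0.0, -0.7]
grip_width: 0.34
```

```bash
python3 - <<'E'
from held import *
st()
RP=tool(FPSI-180,-.28)
plan([(chw((.001,.215,.0195+.161+.04)),RP)],mm=20,deg=5)
E
```

```text
t 28.9 p [0.6308 0.2135 0.4163] psi -87.06 z [-0.027  0.288 -0.957] F [-0.6  0.  -0.7] w 0.34 j [-0.92  0.51  0.88  1.4  -0.69  1.43 -1.52]
[[[0.13,0,0.37,0.08,0.08,0.05],[0.13,0,0.37,0.09,0.08,0.05]]]
```

Request:
{"op": "servo_tool", "data": {"motion": [[[0.13,0,0.37,0.08,0.08,0.05],[0.13,0,0.37,0.08,0.08,0.05],[0,0,0,0,0,0]]]}}

```text
clock: 29.15
position: [0.6302, 0.2122, 0.3699]
ee_rot: [0.715, -0.686, -0.101, -0.093]
ft_force: [-0.2, -0.6, -0.6]
grip_width: 0.341
```

```bash
python3 - <<'E'
from held import *
st(); snap("side","side14");held("side14",.161)
RP=tool(FPSI-180,-.28)
plan([(chw((.001,.215,.0195+.161)),RP)],mm=10,deg=5)
im=Cam("side14").im
cv2.imwrite("pics/side14b.png",cv2.resize(im[190:290,180:280],None,fx=6,fy=6,interpolation=cv2.INTER_CUBIC))
E
```

```text
t 29.1 p [0.6302 0.2122 0.3699] psi -87.68 z [-0.018  0.271 -0.962] F [-0.2 -0.6 -0.6] w 0.341 j [-0.93  0.54  0.87  1.47 -0.7   1.34 -1.5 ]
proj off 0 [220.7 240.8]
proj off 0.047 [202.9 241.9]
cap blob [204.  241.8] tube mid offset toward +x: (np.float64(1.011637340876619), np.float64(-0.0029999999999999853))
[[[0,0,0.17,0.02,-0.01,0],[-0.01,0,0.17,0.01,-0.01,0],[0,0,0.17,0.02,-0.01,-0.01],[-0.01,-0.01,0.17,0.02,-0.01,0]]]
```

View pics/side14b.png

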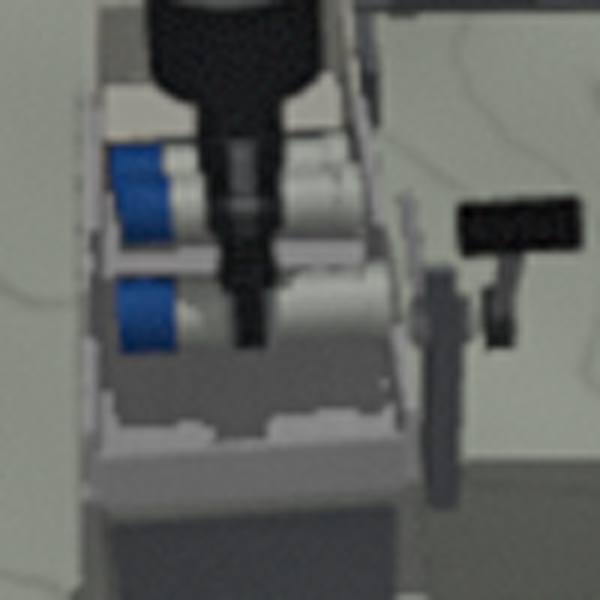

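Request:
{"op": "servo_tool", "data": {"motion": [[[0,-0.03,0.17,0.02,0,0],[0,-0.02,0.17,0.02,0,0],[0,0,0.17,0.02,0,0],[0,0,0.14,0,0,0],[0,0,0,0,0,0]]]}}

```text
clock: 29.7
position: [0.633, 0.2218, 0.339]
ee_rot: [0.715, -0.686, -0.099, -0.096]
ft_force: [-0.9, 0.8, -1.0]
grip_width: 0.34
```

```bash
python3 - <<'E'
from held import *
st()
RP=tool(FPSI-180,-.28)
plan([(chw((.002,.215,.0195+.161)),RP)],mm=10,deg=5)
E
```

```text
t 29.7 p [0.633  0.2218 0.339 ] psi -87.64 z [-0.01   0.274 -0.962] F [-0.9  0.8 -1. ] w 0.34 j [-0.93  0.57  0.85  1.49 -0.73  1.29 -1.48]
[[[-0.02,0.04,0.01,-0.01,-0.03,-0.01]]]
```

Request:
{"op": "servo_tool", "data": {"motion": [[[0,0,0,0,0,0],[0,0,0,0,0,0],[0,0,0,0,0,0],[0,0,0,0,0,0]]], "jaw": 125}}

```text
clock: 30.1
position: [0.6332, 0.2216, 0.3401]
ee_rot: [0.715, -0.686, -0.099, -0.097]
ft_force: [-0.2, -0.1, -0.1]
grip_width: 0.511
```

Request:
{"op": "servo_tool", "data": {"motion": [[[0,0,-0.15,0,0,0],[0,0,-0.2,0,0,0],[0,0,-0.3,0,0,0],[0,0,-0.5,0,0,0],[0,0,-0.6,0,0,0],[0,0,-0.6,0,0,0]]]}}

```text
clock: 30.7
position: [0.6335, 0.1879, 0.4587]
ee_rot: [0.715, -0.686, -0.1, -0.095]
ft_force: [0.8, -0.0, 0.1]
grip_width: 0.51
```

```bash
python3 - <<'E'
from held import *
st(); snap("side","side15")
im=Cam("side15").im
cv2.imwrite("pics/side15b.png",cv2.resize(im[190:370,180:340],None,fx=3.3,fy=3.3,interpolation=cv2.INTER_CUBIC))
R=tool(-87)
plan([((.53,.28,.46),R)],mm=30,deg=5)
E
python3 caps.py side15
```

```text
t 30.7 p [0.6335 0.1879 0.4587] psi -87.65 z [-0.012  0.273 -0.962] F [ 0.8 -0.   0.1] w 0.51 j [-0.91  0.49  0.91  1.35 -0.66  1.49 -1.53]
[[[-0.37,0.4,0.12,-0.02,0.64,-0.03],[-0.39,0.4,0.11,-0.01,0.63,-0.03],[-0.38,0.4,0.08,-0.02,0.64,-0.02],[-0.4,0.4,0.06,-0.02,0.64,-0.03],[-0.39,0.4,0.04,-0.02,0.64,-0.03]]]
side15 [203.5 224.4] 180 [ 0.6903 -0.0034  0.024 ]
side15 [147.1 257.3] 130 [0.8596 0.1351 0.024 ]
side15 [130.9 263.8] 253 [0.9055 0.1593 0.024 ]
side15 [141.5 293.6] 154 [0.8594 0.2726 0.024 ]
side15 [122.9 307.3] 165 [0.9051 0.3179 0.024 ]
side15 [284.4 327. ] 117 [0.461  0.3988 0.024 ]
side15 [193.2 381.4] 105 [0.6999 0.5436 0.024 ]
```

View pics/side15b.png

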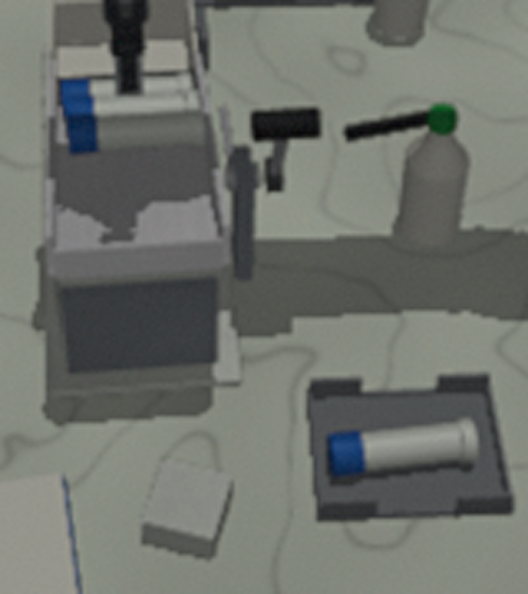

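Request:
{"op": "servo_tool", "data": {"motion": [[[-0.37,0.4,0.12,0,0.64,0],[-0.38,0.4,0.1,0,0.64,0],[-0.38,0.4,0.08,0,0.64,0],[-0.4,0.4,0.06,0,0.64,0],[-0.4,0.4,0.04,0,0.64,0]]], "jaw": 100}}

```text
clock: 31.25
position: [0.5318, 0.2726, 0.4687]
ee_rot: [0.715, -0.699, 0.009, -0.004]
ft_force: [-0.6, 1.2, -0.4]
grip_width: 0.605
```

```bash
python3 - <<'E'
from held import *
st()
R=tool(-85.5)
plan([((.4143,.394,.42),R),((.4143,.394,.28),R)],mm=30,deg=5)
E
```

```text
t 31.2 p [0.5318 0.2726 0.4687] psi -88.76 z [ 0.018 -0.006 -1.   ] F [-0.6  1.2 -0.4] w 0.605 j [-1.34  0.35  1.03  1.48 -0.29  1.46 -1.86]
[[[-0.41,0.39,0.15,-0.03,-0.01,-0.11],[-0.42,0.38,0.16,-0.04,-0.02,-0.11],[-0.42,0.37,0.15,-0.03,-0.01,-0.11],[-0.43,0.38,0.16,-0.04,-0.02,-0.1],[-0.42,0.36,0.16,-0.03,-0.01,-0.11],[-0.44,0.37,0.16,-0.03,-0.01,-0.11],[0,0,0.56,0,0,0],[0,0,0.56,0,0,0],[0,0,0.56,0,0,0],[0,0,0.56,0,0,0],[0,0,0.56,0,0,0]]]
```

Request:
{"op": "servo_tool", "data": {"motion": [[[-0.41,0.38,0.15,-0.03,0,-0.11],[-0.42,0.38,0.15,-0.03,0,-0.11],[-0.42,0.37,0.15,-0.03,0,-0.11],[-0.43,0.37,0.15,-0.03,0,-0.11],[-0.42,0.37,0.15,-0.03,0,-0.11],[-0.43,0.37,0.15,-0.03,0,-0.11],[0,0,0.5,0,0,0],[0,0,0.5,0,0,0],[0,0,0.3,0,0,0],[0,0,0,0,0,0]]]}}

```text
clock: 32.25
position: [0.4092, 0.3987, 0.3641]
ee_rot: [0.736, -0.677, 0.001, -0.004]
ft_force: [0.9, 0.5, 0.0]
grip_width: 0.606
```

```bash
python3 - <<'E'
from held import *
st(); snap("side","side16")
R=tool(-85.5)
plan([((.4143,.394,.26),R),((.4143,.394,.20),R)],mm=20,deg=5)
im=Cam("side16").im
cv2.imwrite("pics/side16b.png",cv2.resize(im[220:380,200:360],None,fx=3.5,fy=3.5,interpolation=cv2.INTER_CUBIC))
E
```

```text
t 32.2 p [0.4092 0.3987 0.3641] psi -85.25 z [ 0.008  0.005 -1.   ] F [0.9 0.5 0. ] w 0.606 j [-1.63  0.33  0.95  1.71 -0.28  1.24 -2.1 ]
[[[0.02,-0.01,0.35,-0.02,0.01,0.01],[0.02,-0.01,0.35,-0.01,0.01,0.01],[0.02,-0.02,0.35,-0.02,0.01,0],[0.01,-0.01,0.35,-0.02,0.01,0.01],[0.02,-0.01,0.35,-0.02,0.01,0.01],[0.02,-0.02,0.35,-0.01,0.01,0.01],[0,0,0.3,0,0,0],[0,0,0.3,0,0,0],[0,0,0.3,0,0,0],[0,0,0.3,0,0,0]]]
```

View pics/side16b.png

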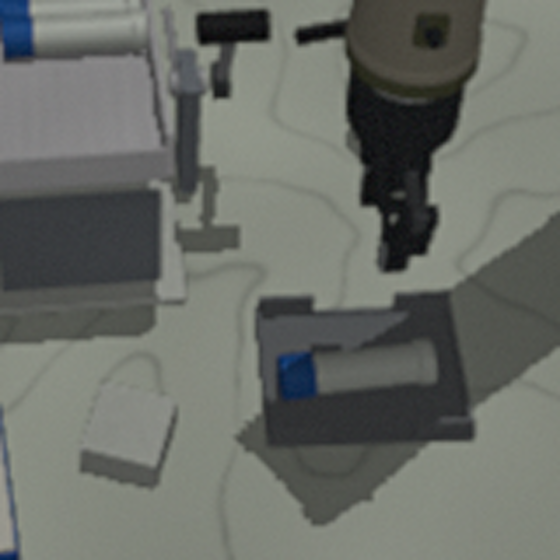

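Request:
{"op": "servo_tool", "data": {"motion": [[[0.02,-0.02,0.35,-0.02,0,0],[0.02,-0.02,0.35,-0.02,0,0],[0.02,-0.02,0.35,-0.02,0,0],[0.02,-0.02,0.35,-0.02,0,0],[0.02,-0.01,0.35,0,0,0],[0.02,-0.01,0.35,0,0,0],[0,0,0.3,0,0,0],[0,0,0.3,0,0,0],[0,0,0.2,0,0,0],[0,0,0,0,0,0]]]}}

```text
clock: 33.3
position: [0.4195, 0.3924, 0.2132]
ee_rot: [0.734, -0.679, -0.001, -0.005]
ft_force: [-0.8, 0.3, 0.3]
grip_width: 0.608
```

```bash
python3 - <<'E'
from held import *
st()
R=tool(-85.5)
plan([((.4143,.394,.179),R)],mm=15,deg=5)
E
```

```text
t 33.3 p [0.4195 0.3924 0.2132] psi -85.56 z [ 0.004  0.009 -1.   ] F [-0.8  0.3  0.3] w 0.608 j [-1.49  0.53  0.83  1.83 -0.47  0.98 -1.96]
[[[-0.01,0.03,0.23,-0.02,0.03,0],[-0.01,0.04,0.23,-0.02,0.03,-0.01],[-0.02,0.03,0.22,-0.02,0.03,0]]]
```

Request:
{"op": "servo_tool", "data": {"motion": [[[-0.01,0.03,0.22,-0.02,0.03,0],[-0.01,0.03,0.22,-0.02,0.03,0],[-0.02,0.03,0.19,-0.02,0.03,0],[0,0,0,0,0,0]]]}}

```text
clock: 33.7
position: [0.4147, 0.3951, 0.18]
ee_rot: [0.734, -0.679, -0.0, -0.0]
ft_force: [-1.0, 0.3, -0.7]
grip_width: 0.611
```

Request:
{"op": "servo_tool", "data": {"motion": [[[0,0,0,0,0,0],[0,0,0,0,0,0]]]}}

```text
clock: 33.9
position: [0.4148, 0.3953, 0.1801]
ee_rot: [0.734, -0.679, -0.0, -0.001]
ft_force: [-0.1, -0.7, 0.7]
grip_width: 0.609
```

Request:
{"op": "servo_tool", "data": {"motion": [[[0,0,0,0,0,0],[0,0,0,0,0,0],[0,0,0,0,0,0],[0,0,0,0,0,0],[0,0,0,0,0,0],[0,0,0,0,0,0]]], "jaw": 255}}

```text
clock: 34.5
position: [0.4153, 0.3954, 0.1813]
ee_rot: [0.734, -0.679, -0.001, -0.002]
ft_force: [0.6, -0.3, -0.5]
grip_width: 0.338
```

Request:
{"op": "servo_tool", "data": {"motion": [[[0,0,-0.2,0,0,0],[0,0,-0.4,0,0,0],[0,0,-0.7,0,0,0],[0,0,-0.7,0,0,0],[0,0,-0.7,0,0,0],[0,0,-0.7,0,0,0],[0,0,-0.7,0,0,0],[0,0,-0.5,0,0,0],[0,0,0,0,0,0]]]}}

```text
clock: 35.4
position: [0.4156, 0.3922, 0.4249]
ee_rot: [0.733, -0.681, -0.0, -0.001]
ft_force: [0.3, -0.3, -1.5]
grip_width: 0.344
```

```bash
python3 - <<'E'
from held import *
st(); snap("side","side17");held("side17",.160)
im=Cam("side17").im
cv2.imwrite("pics/side17b.png",cv2.resize(im[160:360,180:360],None,fx=3,fy=3,interpolation=cv2.INTER_CUBIC))
R=tool(-86)
plan([((.52,.30,.47),R),(chw((0,.215,.0195+.161+.09)),tool(FPSI-180,-.28))],mm=35,deg=5)
E
```

```text
t 35.4 p [0.4156 0.3922 0.4249] psi -85.77 z [ 0.001  0.003 -1.   ] F [ 0.3 -0.3 -1.5] w 0.344 j [-1.65  0.29  0.99  1.62 -0.25  1.36 -2.12]
proj off 0 [308.8 266.5]
proj off 0.047 [289.5 268.1]
cap blob [290.4 267.7] tube mid offset toward +x: (np.float64(0.7385067321745259), np.float64(-0.0019999999999999844))
[[[0.4,-0.39,-0.19,0,0,0.01],[0.4,-0.39,-0.18,0,0.01,0.01],[0.39,-0.39,-0.19,0,0,0.01],[0.4,-0.39,-0.19,0,0,0.01],[0.4,-0.39,-0.18,0,0,0.01],[0.44,-0.41,0.18,0.01,-0.64,0.06],[0.44,-0.42,0.15,0.01,-0.64,0.07],[0.45,-0.41,0.13,0.01,-0.64,0.06],[0.46,-0.42,0.11,0,-0.64,0.06],[0.46,-0.42,0.07,0.01,-0.64,0.06]]]
```

View pics/side17b.png

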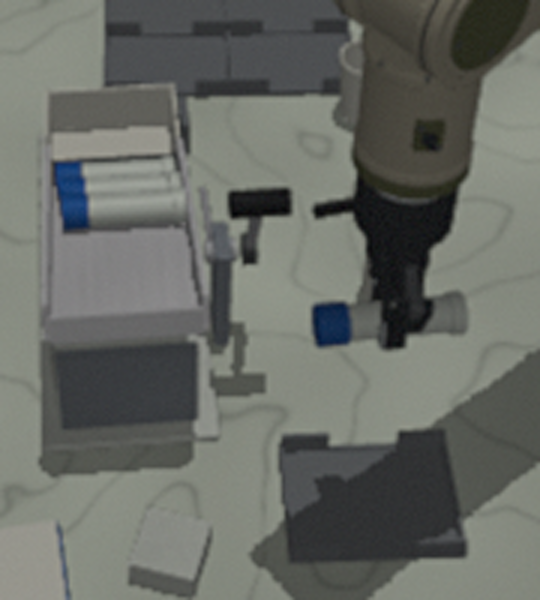

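Request:
{"op": "servo_tool", "data": {"motion": [[[0.4,-0.39,-0.19,0,0,0],[0.4,-0.39,-0.19,0,0,0],[0.4,-0.39,-0.19,0,0,0],[0.4,-0.39,-0.19,0,0,0],[0.4,-0.39,-0.18,0,0,0],[0.44,-0.41,0.18,0,-0.64,0.06],[0.44,-0.41,0.15,0,-0.64,0.06],[0.45,-0.41,0.13,0,-0.64,0.06],[0.46,-0.42,0.1,0,-0.64,0.06],[0.4,-0.4,0.07,0,-0.64,0.06],[0,0,0,0,0,0]]]}}

```text
clock: 36.55
position: [0.6336, 0.1937, 0.4136]
ee_rot: [0.716, -0.684, -0.108, -0.091]
ft_force: [-0.8, -0.8, -0.2]
grip_width: 0.339
```

```bash
python3 - <<'E'
from held import *
st()
RP=tool(FPSI-180,-.28)
plan([(chw((.001,.215,.0195+.161+.09)),RP),(chw((.001,.215,.0195+.161+.04)),RP)],mm=20,deg=5)
E
```

```text
t 36.5 p [0.6336 0.1937 0.4136] psi -87.49 z [-0.031  0.278 -0.96 ] F [-0.8 -0.8 -0.2] w 0.339 j [-0.91  0.52  0.89  1.41 -0.69  1.44 -1.5 ]
[[[-0.14,0.05,-0.2,0.22,0.03,0.02],[0,0,0.33,0,0,0],[0,0,0.34,0,0,0],[0,0,0.33,0,0,0]]]
```

Request:
{"op": "servo_tool", "data": {"motion": [[[-0.14,0.05,0,0.22,0.03,0.02],[-0.1,0,0.28,0,0,0],[0,0,0.28,0,0,0],[0,0,0.1,0,0,0],[0,0,0,0,0,0]]]}}

```text
clock: 37.05
position: [0.6276, 0.2199, 0.3801]
ee_rot: [0.716, -0.684, -0.101, -0.095]
ft_force: [-0.2, 0.2, -0.6]
grip_width: 0.342
```

```bash
python3 - <<'E'
from held import *
st(); snap("side","side18");held("side18",.160)
RP=tool(FPSI-180,-.28)
plan([(chw((.001,.215,.0195+.1605)),RP)],mm=10,deg=5)
im=Cam("side18").im
cv2.imwrite("pics/side18b.png",cv2.resize(im[190:290,180:280],None,fx=6,fy=6,interpolation=cv2.INTER_CUBIC))
E
```

```text
t 37.0 p [0.6276 0.2199 0.3801] psi -87.41 z [-0.015  0.274 -0.962] F [-0.2  0.2 -0.6] w 0.342 j [-0.95  0.53  0.88  1.46 -0.7   1.36 -1.51]
proj off 0 [221.5 240.3]
proj off 0.047 [203.5 241.4]
cap blob [203.7 230.6] tube mid offset toward +x: (np.float64(9.678866544705656), np.float64(-0.0019999999999999844))
[[[0.04,-0.01,0.17,0.01,0,0.01],[0.03,-0.01,0.16,0.01,-0.01,0],[0.04,-0.01,0.17,0.01,0,0.01],[0.03,-0.01,0.16,0.01,0,0.01],[0.04,-0.01,0.17,0,-0.01,0.01]]]
```

View pics/side18b.png

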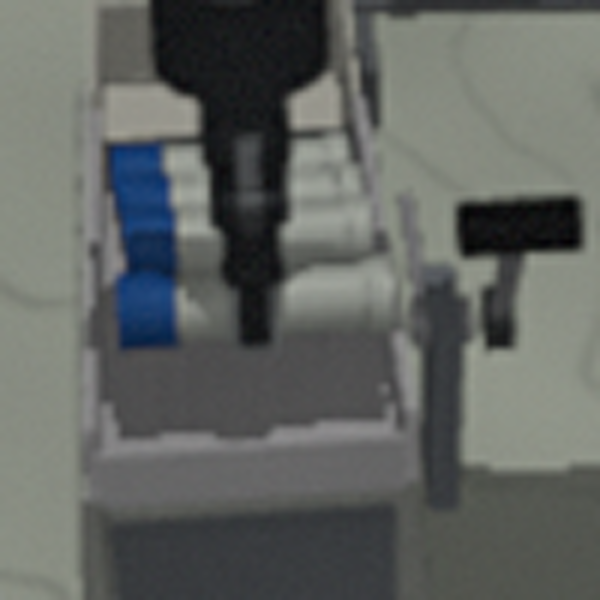

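Request:
{"op": "servo_tool", "data": {"motion": [[[0.04,-0.01,0.17,0,0,0],[0.04,-0.01,0.16,0,0,0],[0.04,-0.01,0.17,0,0,0],[0.03,-0.01,0.16,0,0,0],[0.03,-0.01,0.14,0,0,0],[0,0,0,0,0,0]]]}}

```text
clock: 37.7
position: [0.6302, 0.2222, 0.3362]
ee_rot: [0.716, -0.684, -0.101, -0.095]
ft_force: [0.4, -0.2, 0.2]
grip_width: 0.34
```

```bash
python3 - <<'E'
from held import *
st()
RP=tool(FPSI-180,-.28)
plan([(chw((.001,.215,.0195+.1605)),RP)],mm=10,deg=5)
E
```

```text
t 37.7 p [0.6302 0.2222 0.3362] psi -87.41 z [-0.015  0.274 -0.962] F [ 0.4 -0.2  0.2] w 0.34 j [-0.94  0.57  0.86  1.5  -0.73  1.29 -1.47]
[[[-0.02,0,-0.03,0.04,-0.02,0.04]]]
```

Request:
{"op": "servo_tool", "data": {"motion": [[[0,0,0,0,0,0],[0,0,0,0,0,0],[0,0,0,0,0,0],[0,0,0,0,0,0]]], "jaw": 125}}

```text
clock: 38.1
position: [0.6306, 0.2218, 0.3372]
ee_rot: [0.716, -0.684, -0.101, -0.096]
ft_force: [0.0, 0.5, -1.5]
grip_width: 0.509
```

Request:
{"op": "servo_tool", "data": {"motion": [[[0,0,-0.15,0,0,0],[0,0,-0.2,0,0,0],[0,0,-0.3,0,0,0],[0,0,-0.5,0,0,0],[0,0,-0.6,0,0,0],[0,0,-0.6,0,0,0]]]}}

```text
clock: 38.7
position: [0.6314, 0.1883, 0.4558]
ee_rot: [0.716, -0.684, -0.101, -0.094]
ft_force: [1.0, 0.2, 0.3]
grip_width: 0.512
```

```bash
python3 - <<'E'
from held import *
st(); 
R=tool(-87.6)
plan([((.53,.30,.46),R)],mm=30,deg=5)
E
```

```text
t 38.7 p [0.6314 0.1883 0.4558] psi -87.41 z [-0.016  0.273 -0.962] F [1.  0.2 0.3] w 0.512 j [-0.92  0.49  0.92  1.36 -0.66  1.49 -1.52]
[[[-0.38,0.32,0.09,0.01,0.53,0.01],[-0.38,0.32,0.08,0.01,0.53,0],[-0.38,0.32,0.06,0,0.53,0.01],[-0.38,0.32,0.04,0.01,0.53,0.01],[-0.39,0.33,0.02,0.01,0.53,0.01],[-0.39,0.32,0.01,0.01,0.53,0]]]
```

Request:
{"op": "servo_tool", "data": {"motion": [[[-0.38,0.32,0.09,0,0.53,0],[-0.38,0.32,0.08,0,0.53,0],[-0.38,0.32,0.06,0,0.53,0],[-0.38,0.32,0.04,0,0.53,0],[-0.39,0.33,0.02,0,0.53,0],[-0.39,0.32,0,0,0.53,0]]], "jaw": 100}}

```text
clock: 39.3
position: [0.5312, 0.2912, 0.4747]
ee_rot: [0.717, -0.697, 0.006, -0.003]
ft_force: [-0.4, 0.7, -0.3]
grip_width: 0.607
```

```bash
python3 - <<'E'
from held import *
st(); snap("side","side19"); snap("top","top19")
im=Cam("side19").im; a=cv2.resize(im[190:290,180:280],None,fx=4,fy=4,interpolation=cv2.INTER_CUBIC)
im=Cam("top19").im; b=cv2.resize(im[120:220,120:220],None,fx=4,fy=4,interpolation=cv2.INTER_CUBIC)
cv2.imwrite("pics/c19.png",np.hstack([a,b]))
def lev(th,r=.285):
    phi=.44-th; p=fw((-.125,.05+r*np.sin(phi),.115+r*np.cos(phi))); return p,tool(FPSI-180,phi)
print(lev(0),lev(.9)[0])
p,R=lev(0,.365); print(p)
plan([(p+np.array([0,0,.03]),R)],mm=30,deg=5)
E
```

```text
t 39.3 p [0.5312 0.2912 0.4747] psi -88.45 z [ 0.013 -0.003 -1.   ] F [-0.4  0.7 -0.3] w 0.607 j [-1.35  0.38  1.03  1.45 -0.32  1.48 -1.87]
(array([0.50106349, 0.29238561, 0.37285422]), Rotation.from_matrix(array([[ 3.79518309e-02, -9.99119827e-01,  1.78669830e-02],
                            [-9.03955326e-01, -4.19472353e-02, -4.25564565e-01],
                            [ 4.25939465e-01, -2.77555756e-17, -9.04751663e-01]]))) [0.51146296 0.04468587 0.37037496]
[0.49963413 0.32643078 0.44523436]
[[[-0.11,0.1,0,-0.02,0.83,-0.02],[-0.11,0.09,-0.02,-0.02,0.84,-0.02],[-0.1,0.1,-0.02,-0.02,0.83,-0.02],[-0.11,0.1,-0.02,-0.01,0.84,-0.02],[-0.1,0.09,-0.04,-0.02,0.83,-0.02],[-0.1,0.1,-0.04,-0.02,0.84,-0.02]]]
```

View pics/c19.png

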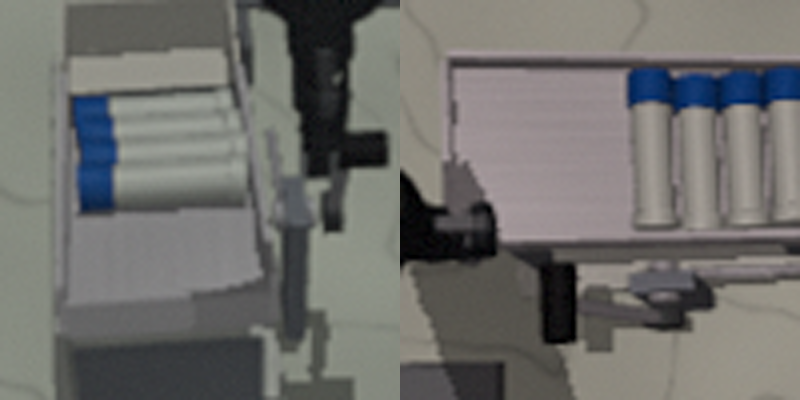

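Request:
{"op": "servo_tool", "data": {"motion": [[[-0.11,0.1,0,0,0.83,0],[-0.11,0.1,-0.02,0,0.84,0],[-0.1,0.1,-0.02,0,0.83,0],[-0.1,0.1,-0.02,0,0.84,0],[-0.1,0.1,-0.04,0,0.83,0],[-0.1,0.1,-0.04,0,0.84,0],[0,0,0,0,0,0]]]}}

```text
clock: 40.1
position: [0.5008, 0.3199, 0.4838]
ee_rot: [0.696, -0.683, 0.165, 0.149]
ft_force: [0.7, 1.1, -1.3]
grip_width: 0.61
```

```bash
cat >> h.py <<'E'
def lev(th,r=.285):
    phi=.44-th; p=fw((-.125,.05+r*np.sin(phi),.115+r*np.cos(phi))); return p,tool(FPSI-180,phi)
E
python3 - <<'E'
from held import *
st()
plan([lev(0,.345),lev(0,.288)],mm=15,deg=5)
E
```

```text
t 40.1 p [0.5008 0.3199 0.4838] psi -89.17 z [ 0.026 -0.432 -0.902] F [ 0.7  1.1 -1.3] w 0.61 j [-1.48  0.5   1.09  1.38 -0.02  1.68 -1.96]
[[[-0.11,0.01,0.26,-0.02,-0.02,-0.07],[-0.12,0.01,0.26,-0.03,-0.02,-0.07],[-0.11,0,0.26,-0.02,-0.02,-0.07],[-0.11,0.01,0.26,-0.02,-0.02,-0.07],[0,0,0.28,0,0,0],[0,0,0.29,0,0,0],[0,0,0.28,0,0,0],[0,0,0.29,0,0,0]]]
```

Request:
{"op": "servo_tool", "data": {"motion": [[[-0.11,0,0.26,-0.02,-0.02,-0.07],[-0.11,0,0.26,-0.02,-0.02,-0.07],[-0.11,0,0.26,-0.02,-0.02,-0.07],[-0.11,0,0.25,-0.02,-0.02,-0.07],[0,0,0,0,0,0]]]}}

```text
clock: 40.6
position: [0.5033, 0.3134, 0.4236]
ee_rot: [0.704, -0.678, 0.154, 0.148]
ft_force: [-0.7, -0.2, 0.3]
grip_width: 0.602
```

```bash
python3 - <<'E'
from held import *
st()
plan([lev(0,.287)],mm=12,deg=5)
snap("side","side20"); im=Cam("side20").im
cv2.imwrite("pics/side20b.png",cv2.resize(im[150:270,190:310],None,fx=5,fy=5,interpolation=cv2.INTER_CUBIC))
E
```

```text
t 40.6 p [0.5033 0.3134 0.4236] psi -87.85 z [ 0.016 -0.418 -0.908] F [-0.7 -0.2  0.3] w 0.602 j [-1.47  0.52  1.06  1.48 -0.05  1.56 -1.96]
[[[-0.01,0.01,0.21,0,0.02,-0.01],[-0.01,0.01,0.21,0.01,0.02,-0.01],[-0.01,0.02,0.21,0,0.02,-0.01],[-0.01,0.01,0.22,0.01,0.02,-0.01],[-0.01,0.01,0.21,0,0.02,-0.01]]]
```

View pics/side20b.png

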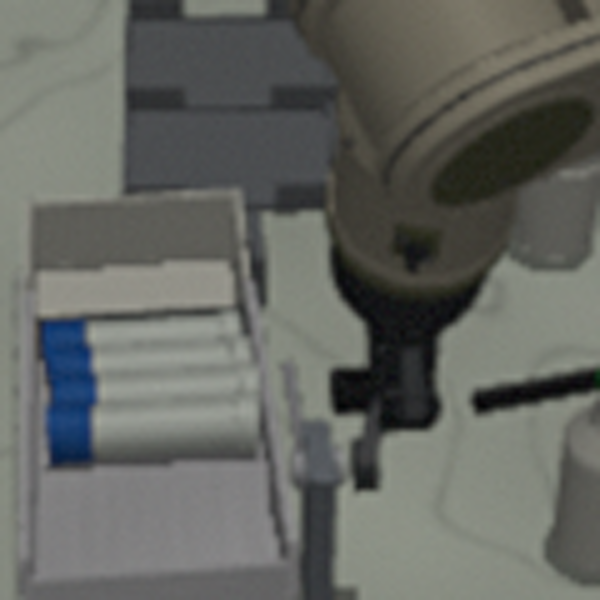

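Request:
{"op": "servo_tool", "data": {"motion": [[[-0.01,0.01,0.21,0,0.02,0],[-0.01,0.01,0.21,0,0.02,0],[-0.01,0.01,0.21,0,0.02,0],[-0.01,0.01,0.21,0,0.02,0],[0,0.01,0.18,0,0,0],[0,0,0,0,0,0]]]}}

```text
clock: 41.25
position: [0.5017, 0.2915, 0.374]
ee_rot: [0.703, -0.678, 0.157, 0.15]
ft_force: [-0.7, 0.1, 0.5]
grip_width: 0.607
```

```bash
python3 - <<'E'
from held import *
st()
plan([lev(0,.287)],mm=12,deg=5)
E
```

```text
t 41.2 p [0.5017 0.2915 0.374 ] psi -87.94 z [ 0.017 -0.424 -0.905] F [-0.7  0.1  0.5] w 0.607 j [-1.47  0.53  1.06  1.59 -0.05  1.46 -1.96]
[[[-0.03,0.01,-0.03,0.01,0.02,-0.06]]]
```

Well aligned; I'll close on the bar.

Request:
{"op": "servo_tool", "data": {"motion": [[[0,0,0,0,0,0],[0,0,0,0,0,0],[0,0,0,0,0,0],[0,0,0,0,0,0],[0,0,0,0,0,0],[0,0,0,0,0,0]]], "jaw": 255, "force": 60}}

```text
clock: 41.85
position: [0.5016, 0.2926, 0.374]
ee_rot: [0.703, -0.677, 0.157, 0.15]
ft_force: [-0.7, 1.3, -3.2]
grip_width: 0.282
```

```bash
python3 - <<'E'
from held import *
st()
plan([lev(t,.286) for t in np.arange(.05,.91,.05)],mm=20,deg=5)
E
```

```text
t 41.9 p [0.5016 0.2926 0.374 ] psi -87.83 z [ 0.018 -0.423 -0.906] F [-0.7  1.3 -3.2] w 0.282 j [-1.47  0.53  1.06  1.59 -0.05  1.46 -1.96]
[[[0.28,0.01,0.01,-0.01,-0.54,-0.04],[0.29,0,0.01,0,-0.57,0],[0.28,0,0,0,-0.58,0],[0.29,0,0.01,0,-0.57,0],[0.28,0,0.01,0,-0.57,0],[0.29,0,0.01,0,-0.57,0],[0.28,0,0,0,-0.58,0],[0.29,0,0.01,0,-0.57,0],[0.29,0,0.01,0,-0.57,0],[0.28,0,0,0,-0.58,0],[0.29,0,0.01,0,-0.57,0],[0.28,0,0.01,0,-0.57,0]]]
[[[0.29,0,0,0,-0.58,0],[0.29,0,0.01,0,-0.57,0],[0.28,0,0.01,0,-0.57,0],[0.29,0,0.01,0,-0.57,0],[0.28,0,0,0,-0.58,0],[0.29,0,0.01,0,-0.57,0]]]
```

Request:
{"op": "servo_tool", "data": {"motion": [[[0.14,0,0,0,-0.28,0],[0.14,0,0.01,0,-0.28,0],[0.14,0,0,0,-0.29,0],[0.14,0,0.01,0,-0.28,0],[0.14,0,0,0,-0.29,0]]]}}

```text
clock: 42.35
position: [0.5029, 0.2579, 0.3876]
ee_rot: [0.713, -0.685, 0.11, 0.104]
ft_force: [1.0, 0.9, -4.6]
grip_width: 0.286
```

```bash
cat >> h.py <<'E'
def levstate():
    o=status.get_obs(); R=Ro.from_quat(o["ee_rot"]).as_matrix(); g=o["position"]+R[:,2]*.155
    d=g-fw((-.125,.05,.115)); a=FE[2]; dy=-np.sin(a)*d[0]+np.cos(a)*d[1]; dx=np.cos(a)*d[0]+np.sin(a)*d[1]
    print("theta",round(.44-np.arctan2(dy,d[2]),3),"r",round(np.hypot(dy,d[2]),4),"dx",round(dx,4),"tooltilt",round(.44-np.arctan2(-(-np.sin(a)*R[0,2]+np.cos(a)*R[1,2]),-R[2,2]),3))
E
python3 - <<'E'
from held import *
st(); levstate()
plan([lev(t,.286) for t in np.arange(.2,.91,.05)],mm=20,deg=5)
E
```

```text
t 42.4 p [0.5029 0.2579 0.3876] psi -87.76 z [ 0.014 -0.298 -0.954] F [ 1.   0.9 -4.6] w 0.286 j [-1.46  0.42  1.07  1.64 -0.08  1.4  -1.92]
theta 0.126 r 0.1311 dx 0.0007 tooltilt 0.137
[[[0.39,0.01,0.01,-0.02,-0.72,-0.03],[0.29,0,0.01,0,-0.58,0],[0.28,0,0.01,0,-0.57,0],[0.29,0,0,0,-0.57,0],[0.28,0,0.01,0,-0.58,0],[0.29,0,0.01,0,-0.57,0],[0.29,0,0.01,0,-0.57,0],[0.28,0,0,0,-0.57,0],[0.29,0,0.01,0,-0.58,0],[0.28,0,0.01,0,-0.57,0],[0.29,0,0,0,-0.57,0],[0.29,0,0.01,0,-0.58,0]]]
[[[0.28,0,0.01,0,-0.57,0],[0.29,0,0.01,0,-0.57,0],[0.28,0,0,0,-0.57,0]]]
```

Request:
{"op": "servo_tool", "data": {"motion": [[[0.2,0,0.01,0,-0.4,0],[0.2,0,0,0,-0.4,0],[0.2,0,0.01,0,-0.4,0],[0.2,0,0,0,-0.4,0],[0.2,0,0.01,0,-0.4,0],[0.2,0,0,0,-0.4,0],[0.2,0,0.01,0,-0.4,0],[0.2,0,0,0,-0.4,0],[0.2,0,0.01,0,-0.4,0]]]}}

```text
clock: 43.25
position: [0.5068, 0.1612, 0.4006]
ee_rot: [0.721, -0.693, -0.013, -0.017]
ft_force: [0.8, 3.8, 3.2]
grip_width: 0.282
```

```bash
python3 - <<'E'
from held import *
st(); levstate()
plan([lev(t,.286) for t in np.arange(.5,.93,.04)],mm=20,deg=5)
E
```

```text
t 43.2 p [0.5068 0.1612 0.4006] psi -87.7 z [ 0.004  0.043 -0.999] F [0.8 3.8 3.2] w 0.282 j [-1.35  0.19  1.1   1.76 -0.22  1.28 -1.73]
theta 0.466 r 0.1308 dx 0.0011 tooltilt 0.483
[[[0.14,0,0,-0.06,-0.2,-0.02],[0.23,0,0,0,-0.46,0],[0.23,0,0.01,0,-0.46,0],[0.23,0,0,0,-0.45,0],[0.23,0.01,0,0,-0.46,0],[0.23,0,0.01,0,-0.46,0],[0.23,0,0,0,-0.46,0],[0.22,0,0.01,0,-0.46,0],[0.23,0,0,0,-0.46,0],[0.23,0,0.01,0,-0.45,0],[0.23,0,0,0,-0.46,0]]]
```

Request:
{"op": "servo_tool", "data": {"motion": [[[0.2,0,0,0,-0.35,0],[0.22,0,0.01,0,-0.44,0],[0.22,0,0,0,-0.44,0],[0.22,0,0.01,0,-0.44,0],[0.22,0,0,0,-0.44,0],[0.22,0,0.01,0,-0.44,0],[0.22,0,0,0,-0.44,0],[0.22,0,0.01,0,-0.44,0],[0.22,0,0,0,-0.44,0]]]}}

```text
clock: 44.15
position: [0.5106, 0.0603, 0.3782]
ee_rot: [0.707, -0.677, -0.143, -0.145]
ft_force: [2.1, 7.5, -6.2]
grip_width: 0.284
```

```bash
python3 - <<'E'
from held import *
st(); levstate()
plan([lev(t,.286) for t in (.87,.91)],mm=20,deg=5)
E
```

```text
t 44.1 p [0.5106 0.0603 0.3782] psi -87.4 z [-0.006  0.4   -0.917] F [ 2.1  7.5 -6.2] w 0.284 j [-1.07  0.17  1.11  1.86 -0.59  1.29 -1.31]
theta 0.824 r 0.1306 dx 0.0015 tooltilt 0.851
[[[0.18,0,-0.01,-0.13,-0.22,0.04],[0.23,0,0.01,0,-0.45,0]]]
```

Request:
{"op": "servo_tool", "data": {"motion": [[[0.16,0,0,0,-0.22,0],[0.16,0,0,0,-0.25,0],[0.1,0,0,0,-0.15,0]]]}}

```text
clock: 44.45
position: [0.5113, 0.042, 0.3695]
ee_rot: [0.702, -0.671, -0.167, -0.169]
ft_force: [-1.2, 16.2, 8.9]
grip_width: 0.282
```

```bash
python3 - <<'E'
from held import *
st(); levstate()
plan([lev(t,.286) for t in (.91,)],mm=20,deg=5)
snap("side","side21");snap("top","top21")
im=Cam("side21").im; a=cv2.resize(im[160:260,180:280],None,fx=4,fy=4,interpolation=cv2.INTER_CUBIC)
im=Cam("top21").im; b=cv2.resize(im[120:220,190:290],None,fx=4,fy=4,interpolation=cv2.INTER_CUBIC)
cv2.imwrite("pics/c21.png",np.hstack([a,b]))
E
```

```text
t 44.5 p [0.5113 0.042  0.3695] psi -87.26 z [-0.007  0.462 -0.887] F [-1.2 16.2  8.9] w 0.282 j [-0.99  0.2   1.1   1.87 -0.68  1.32 -1.21]
theta 0.898 r 0.1305 dx 0.0016 tooltilt 0.92
[[[0,-0.01,-0.01,-0.14,0.12,0.06]]]
```

View pics/c21.png

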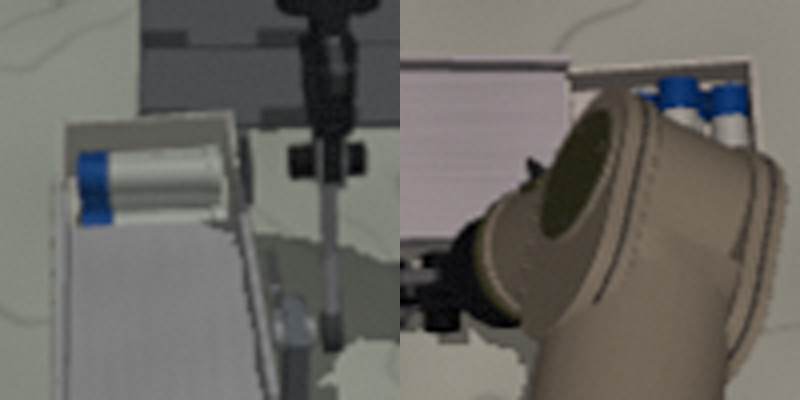

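Request:
{"op": "servo_tool", "data": {"motion": [[[0.08,0,0,0,-0.05,0],[0.04,0,0,0,0,0],[0,0,0,0,0,0],[0,0,0,0,0,0],[0,0,0,0,0,0],[0,0,0,0,0,0],[0,0,0,0,0,0],[0,0,0,0,0,0],[0,0,0,0,0,0],[0,0,0,0,0,0]]]}}

```text
clock: 45.55
position: [0.5111, 0.039, 0.3676]
ee_rot: [0.702, -0.667, -0.174, -0.18]
ft_force: [1.7, 5.0, -1.2]
grip_width: 0.284
```

```bash
python3 - <<'E'
from held import *
st(); levstate()
plan([lev(t,.286) for t in np.arange(.88,-.01,-.02)],mm=20,deg=5)
snap("side","side22");snap("top","top22")
im=Cam("side22").im; a=cv2.resize(im[160:260,180:280],None,fx=4,fy=4,interpolation=cv2.INTER_CUBIC)
im=Cam("top22").im; b=cv2.resize(im[120:220,190:290],None,fx=4,fy=4,interpolation=cv2.INTER_CUBIC)
cv2.imwrite("pics/c22.png",np.hstack([a,b]))
E
```

```text
t 45.5 p [0.5111 0.039  0.3676] psi -86.7 z [-0.005  0.484 -0.875] F [ 1.7  5.  -1.2] w 0.284 j [-0.97  0.2   1.09  1.87 -0.71  1.32 -1.17]
theta 0.895 r 0.1302 dx 0.0018 tooltilt 0.945
[[[-0.24,-0.02,-0.01,-0.18,0.75,0.15],[-0.12,0,0,0,0.22,0],[-0.11,0,0,0,0.23,0],[-0.11,0,0.01,0,0.23,0],[-0.12,0,0,0,0.23,0],[-0.11,0,0,0,0.23,0],[-0.12,0,0,0,0.23,0],[-0.11,0,0,0,0.23,0],[-0.12,0,0,0,0.23,0],[-0.11,0,0,0,0.23,0],[-0.12,0,0,0,0.23,0],[-0.11,0,0.01,0,0.23,0]]]
[[[-0.11,0,0,0,0.23,0],[-0.12,0,0,0,0.23,0],[-0.11,0,0,0,0.22,0],[-0.12,0,0,0,0.23,0],[-0.11,0,0,0,0.23,0],[-0.12,0,0,0,0.23,0],[-0.11,0,0,0,0.23,0],[-0.12,0,0,0,0.23,0],[-0.11,0,0.01,0,0.23,0],[-0.11,0,0,0,0.23,0],[-0.12,0,0,0,0.23,0],[-0.11,0,0,0,0.23,0]]]
[[[-0.12,0,0,0,0.23,0],[-0.11,0,0,0,0.23,0],[-0.12,0,0,0,0.22,0],[-0.11,0,0,0,0.23,0],[-0.11,0,0,0,0.23,0],[-0.12,0,0.01,0,0.23,0],[-0.11,0,0,0,0.23,0],[-0.12,0,0,0,0.23,0],[-0.11,0,0,0,0.23,0],[-0.12,0,0,0,0.23,0],[-0.11,0,0,0,0.23,0],[-0.12,0,0,0,0.23,0]]]
[[[-0.11,0,0,0,0.23,0],[-0.11,0,0,0,0.23,0],[-0.12,0,0.01,0,0.22,0],[-0.11,0,0,0,0.23,0],[-0.12,0,0,0,0.23,0],[-0.11,0,0,0,0.23,0],[-0.12,0,0,0,0.23,0],[-0.11,0,0,0,0.23,0],[-0.11,0,0,0,0.23,0]]]
```

View pics/c22.png

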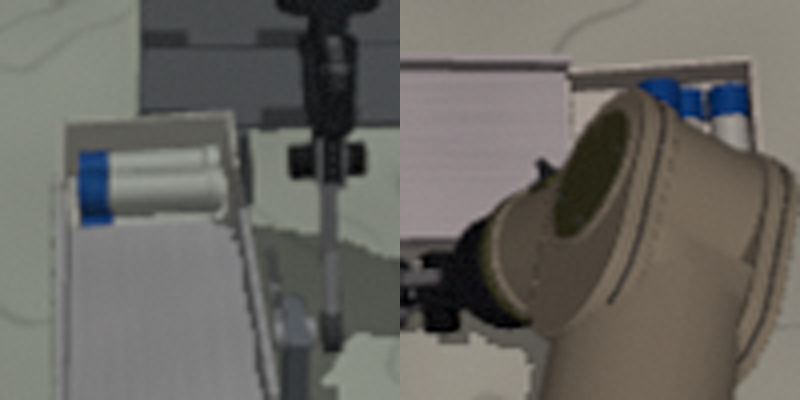

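Request:
{"op": "servo_tool", "data": {"motion": [[[0.15,0,0,0,0,0],[0.15,0,0,0,0,0]]]}}

```text
clock: 45.85
position: [0.5123, 0.0353, 0.3648]
ee_rot: [0.704, -0.659, -0.183, -0.188]
ft_force: [-6.0, 26.8, 24.1]
grip_width: 0.284
```

```bash
python3 - <<'E'
from held import *
st(); levstate()
E
```

```text
t 45.9 p [0.5123 0.0353 0.3648] psi -85.79 z [-0.01   0.507 -0.862] F [-6.  26.8 24.1] w 0.284 j [-0.94  0.22  1.08  1.87 -0.74  1.34 -1.13]
theta 0.899 r 0.1296 dx 0.0021 tooltilt 0.971
```

Request:
{"op": "servo_tool", "data": {"motion": [[[0.2,0,0,0,0,0],[0.2,0,0,0,0,0],[0.2,0,0,0,0,0]]]}}

```text
clock: 46.15
position: [0.515, 0.0284, 0.3596]
ee_rot: [0.709, -0.643, -0.203, -0.205]
ft_force: [-13.1, 30.0, 34.2]
grip_width: 0.285
```

```bash
python3 - <<'E'
from held import *
st(); levstate()
E
```

```text
t 46.1 p [0.515  0.0284 0.3596] psi -83.75 z [-0.025  0.552 -0.833] F [-13.1  30.   34.2] w 0.285 j [-0.88  0.26  1.06  1.87 -0.81  1.39 -1.04]
theta 0.9 r 0.1289 dx 0.0026 tooltilt 1.026
```

```bash
python3 - <<'E'
from held import *
plan([lev(t,.286) for t in (.89,.86,.83,.8)],mm=7,deg=1.5)
E
```

```text
[[[-0.08,0.01,0,0,0.26,0.11],[-0.07,0,0,-0.01,0.26,0.1],[-0.08,0.01,-0.01,0,0.26,0.11],[-0.07,0.01,-0.01,0,0.26,0.11],[-0.08,0,0,-0.01,0.26,0.1],[-0.07,0.01,-0.01,0,0.26,0.11],[-0.09,0,0,0,0.17,0],[-0.08,0,0,0,0.17,0],[-0.09,0,0,0,0.17,0],[-0.08,0,0,0,0.18,0],[-0.09,0,0,0,0.17,0],[-0.09,0,0,0,0.17,0]]]
```

Request:
{"op": "servo_tool", "data": {"motion": [[[-0.08,0,0,0,0.26,0.11],[-0.07,0,0,0,0.26,0.1],[-0.08,0,0,0,0.26,0.11],[-0.07,0,0,0,0.26,0.1],[-0.08,0,0,0,0.26,0.11],[-0.07,0,0,0,0.26,0.1],[-0.09,0,0,0,0.17,0],[-0.09,0,0,0,0.17,0],[-0.09,0,0,0,0.17,0],[-0.09,0,0,0,0.17,0]]]}}

```text
clock: 47.15
position: [0.5112, 0.0717, 0.3808]
ee_rot: [0.71, -0.674, -0.147, -0.144]
ft_force: [4.0, 4.7, -5.3]
grip_width: 0.28
```

```bash
python3 - <<'E'
from held import *
st(); levstate()
plan([lev(t,.286) for t in (.8,.76,.72,.68,.64,.6)],mm=8,deg=2)
E
```

```text
t 47.1 p [0.5112 0.0717 0.3808] psi -86.95 z [-0.014  0.403 -0.915] F [ 4.   4.7 -5.3] w 0.28 j [-1.09  0.17  1.1   1.85 -0.59  1.29 -1.32]
theta 0.73 r 0.1294 dx 0.0013 tooltilt 0.855
[[[0,0.01,-0.02,-0.02,0.32,0.06],[0.01,0.01,-0.02,-0.02,0.31,0.06],[-0.12,0,0,0,0.23,0],[-0.11,0,0,0,0.23,0],[-0.11,0,0,0,0.23,0],[-0.12,0,0,0,0.23,0],[-0.11,0,0,0,0.23,0],[-0.12,0,0,0,0.23,0],[-0.11,0,0,0,0.23,0],[-0.12,0,0,0,0.22,0],[-0.11,0,0,0,0.23,0],[-0.12,0,0.01,0,0.23,0]]]
```

Request:
{"op": "servo_tool", "data": {"motion": [[[-0.06,0,0,0,0.26,0.03],[-0.06,0,0,0,0.26,0.03],[-0.08,0,0,0,0.23,0.03],[-0.08,0,0,0,0.23,0.03],[-0.08,0,0,0,0.23,0],[-0.08,0,0,0,0.23,0],[-0.08,0,0,0,0.23,0],[-0.08,0,0,0,0.23,0]]]}}

```text
clock: 47.95
position: [0.509, 0.1076, 0.3919]
ee_rot: [0.716, -0.685, -0.096, -0.096]
ft_force: [3.7, 10.0, -3.2]
grip_width: 0.281
```

```bash
python3 - <<'E'
from held import *
st(); levstate()
plan([lev(t,.286) for t in np.arange(.5,.2,-.04)],mm=8,deg=2)
E
```

```text
t 48.0 p [0.509  0.1076 0.3919] psi -87.4 z [-0.005  0.269 -0.963] F [ 3.7 10.  -3.2] w 0.281 j [-1.22  0.14  1.11  1.82 -0.42  1.26 -1.51]
theta 0.61 r 0.1294 dx 0.0012 tooltilt 0.712
[[[-0.13,0,0.01,-0.01,0.35,0],[-0.14,0,0.01,-0.01,0.35,0.01],[-0.13,0,0,-0.01,0.34,0],[-0.14,0,0,-0.01,0.35,0.01],[-0.13,0,0,-0.01,0.35,0],[-0.14,0,-0.01,-0.01,0.35,0.01],[-0.13,0,-0.01,-0.02,0.34,0],[-0.12,0,0,0,0.23,0],[-0.11,0,0,0,0.23,0],[-0.11,0,0,0,0.23,0],[-0.12,0,0,0,0.23,0],[-0.11,0,0,0,0.23,0]]]
[[[-0.12,0,0,0,0.23,0],[-0.11,0,0,0,0.23,0],[-0.12,0,0.01,0,0.23,0],[-0.11,0,0,0,0.23,0],[-0.12,0,0,0,0.23,0],[-0.11,0,0,0,0.23,0],[-0.12,0,0,0,0.22,0],[-0.11,0,0,0,0.23,0],[-0.11,0,0,0,0.23,0]]]
```

Good, about 0.15 rad/s. I'll keep that pace.

Request:
{"op": "servo_tool", "data": {"motion": [[[-0.08,0,0,0,0.24,0],[-0.08,0,0,0,0.24,0],[-0.08,0,0,0,0.24,0],[-0.08,0,0,0,0.24,0],[-0.08,0,0,0,0.24,0],[-0.08,0,0,0,0.24,0],[-0.08,0,0,0,0.24,0],[-0.08,0,0,0,0.24,0],[-0.08,0,0,0,0.24,0],[-0.08,0,0,0,0.24,0],[-0.08,0,0,0,0.24,0],[-0.08,0,0,0,0.24,0]]]}}

```text
clock: 49.15
position: [0.5053, 0.1668, 0.3993]
ee_rot: [0.724, -0.69, -0.016, -0.025]
ft_force: [4.5, 8.9, -5.6]
grip_width: 0.286
```

```bash
python3 - <<'E'
from held import *
st(); levstate()
plan([lev(t,.286) for t in np.arange(.36,.2,-.04)],mm=8,deg=2)
E
```

```text
t 49.1 p [0.5053 0.1668 0.3993] psi -87.22 z [ 0.01   0.058 -0.998] F [ 4.5  8.9 -5.6] w 0.286 j [-1.36  0.18  1.1   1.77 -0.22  1.27 -1.73]
theta 0.404 r 0.1296 dx 0.001 tooltilt 0.498
[[[-0.14,-0.01,0,-0.04,0.39,0.02],[-0.13,0,0,-0.03,0.4,0.01],[-0.14,-0.01,0,-0.04,0.39,0.02],[-0.13,0,-0.01,-0.04,0.4,0.01],[-0.12,0,0,0,0.23,0],[-0.11,0,0,0,0.22,0],[-0.11,0,0,0,0.23,0],[-0.12,0,0,0,0.23,0],[-0.11,0,0,0,0.23,0],[-0.12,0,0,0,0.23,0]]]
```

Request:
{"op": "servo_tool", "data": {"motion": [[[-0.08,0,0,0,0.26,0],[-0.08,0,0,0,0.26,0],[-0.08,0,0,0,0.26,0],[-0.08,0,0,0,0.26,0],[-0.08,0,0,0,0.26,0],[-0.08,0,0,0,0.26,0],[-0.08,0,0,0,0.26,0],[-0.08,0,0,0,0.26,0],[-0.08,0,0,0,0.26,0],[-0.08,0,0,0,0.26,0],[-0.08,0,0,0,0.26,0],[-0.08,0,0,0,0.26,0]]]}}

```text
clock: 50.35
position: [0.5014, 0.229, 0.3935]
ee_rot: [0.723, -0.686, 0.067, 0.051]
ft_force: [4.5, 9.2, -6.9]
grip_width: 0.289
```

```bash
python3 - <<'E'
from held import *
st(); levstate()
plan([lev(t,.286) for t in np.arange(.16,-.02,-.04)],mm=8,deg=2)
E
```

```text
t 50.4 p [0.5014 0.229  0.3935] psi -87.1 z [ 0.026 -0.166 -0.986] F [ 4.5  9.2 -6.9] w 0.289 j [-1.45  0.31  1.09  1.7  -0.12  1.33 -1.87]
theta 0.19 r 0.1298 dx 0.0007 tooltilt 0.272
[[[-0.11,-0.01,0,-0.06,0.32,0.02],[-0.1,-0.01,0,-0.05,0.32,0.02],[-0.11,-0.02,-0.01,-0.06,0.32,0.02],[-0.1,-0.01,-0.01,-0.06,0.32,0.02],[-0.12,0,0,0,0.23,0],[-0.11,0,0.01,0,0.23,0],[-0.12,0,0,0,0.23,0],[-0.11,0,0,0,0.23,0],[-0.12,0,0,0,0.23,0],[-0.11,0,0,0,0.22,0],[-0.12,0,0,0,0.23,0],[-0.11,0,0,0,0.23,0]]]
```

Request:
{"op": "servo_tool", "data": {"motion": [[[-0.08,0,0,-0.03,0.26,0],[-0.08,0,0,-0.03,0.26,0],[-0.08,0,0,-0.03,0.26,0],[-0.08,0,0,-0.03,0.26,0],[-0.08,0,0,0,0.26,0],[-0.08,0,0,0,0.26,0],[-0.08,0,0,0,0.26,0],[-0.08,0,0,0,0.26,0],[-0.07,0,0,0,0.24,0],[-0.07,0,0,0,0.24,0]]]}}

```text
clock: 51.35
position: [0.4996, 0.2778, 0.3788]
ee_rot: [0.715, -0.677, 0.131, 0.115]
ft_force: [2.8, 8.6, -6.2]
grip_width: 0.285
```

```bash
python3 - <<'E'
from held import *
st(); levstate()
plan([lev(t,.286) for t in (0,)],mm=4,deg=1.5)
E
```

```text
t 51.4 p [0.4996 0.2778 0.3788] psi -87.0 z [ 0.031 -0.342 -0.939] F [ 2.8  8.6 -6.2] w 0.285 j [-1.48  0.46  1.06  1.63 -0.07  1.4  -1.94]
theta 0.013 r 0.1298 dx 0.0005 tooltilt 0.09
[[[-0.08,-0.01,0,-0.05,0.26,0.03],[-0.08,-0.01,-0.01,-0.05,0.26,0.02],[-0.08,-0.01,0,-0.05,0.25,0.03],[-0.07,-0.01,-0.01,-0.04,0.26,0.02]]]
```

Request:
{"op": "servo_tool", "data": {"motion": [[[-0.04,0,0,0,0.1,0],[-0.06,0,0,0,0.1,0],[-0.1,0,0,0,0,0],[-0.1,0,0,0,0,0]]]}}

```text
clock: 51.75
position: [0.501, 0.2837, 0.3761]
ee_rot: [0.709, -0.68, 0.137, 0.126]
ft_force: [-9.8, -12.3, 21.6]
grip_width: 0.283
```

```bash
python3 - <<'E'
from held import *
st(); levstate()
E
```

```text
t 51.8 p [0.501  0.2837 0.3761] psi -87.72 z [ 0.023 -0.364 -0.931] F [ -9.8 -12.3  21.6] w 0.283 j [-1.47  0.49  1.06  1.61 -0.07  1.42 -1.95]
theta -0.008 r 0.1296 dx 0.0007 tooltilt 0.066
```

Request:
{"op": "servo_tool", "data": {"motion": [[[0,0,0,0,0,0],[0,0,0,0,0,0],[0,0,0,0,0,0],[0,0,0,0,0,0],[0,0,0,0,0,0]]], "jaw": 100}}

```text
clock: 52.25
position: [0.5019, 0.28, 0.3761]
ee_rot: [0.708, -0.682, 0.136, 0.127]
ft_force: [0.1, 0.0, 0.4]
grip_width: 0.612
```

Request:
{"op": "servo_tool", "data": {"motion": [[[0,0,-0.1,0,0,0],[0,0,-0.2,0,0,0],[0,0,-0.3,0,0,0],[0,0,-0.5,0,0,0],[0,0,-0.6,0,0,0],[-0.5,0.2,-0.2,0,0,0],[-0.5,0.3,0,0,-0.5,0],[-0.5,0.3,0,0,-0.5,0],[-0.4,0.3,0,0,-0.5,0],[0,0,0,0,0,0]]]}}

```text
clock: 53.25
position: [0.4387, 0.4095, 0.4417]
ee_rot: [0.716, -0.688, 0.088, 0.078]
ft_force: [-1.0, -0.1, -0.2]
grip_width: 0.612
```

```bash
python3 - <<'E'
from held import *
st()
snap("side","side23");snap("top","top23")
im=Cam("side23").im; cv2.imwrite("pics/side23b.png",cv2.resize(im[120:330,170:330],None,fx=2.8,fy=2.8,interpolation=cv2.INTER_CUBIC))
im=Cam("top23").im; cv2.imwrite("pics/top23b.png",cv2.resize(im[120:270,100:400],None,fx=2.6,fy=2.6,interpolation=cv2.INTER_CUBIC))
E
```

```text
t 53.2 p [0.4387 0.4095 0.4417] psi -87.79 z [ 0.018 -0.232 -0.973] F [-1.  -0.1 -0.2] w 0.612 j [-1.6   0.46  1.02  1.45 -0.19  1.56 -2.12]
```

View pics/side23b.png

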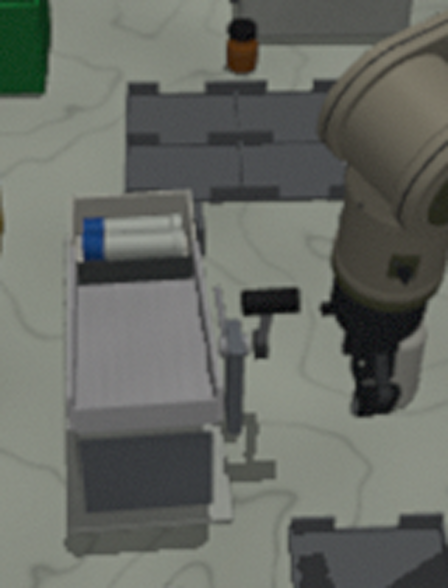

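View pics/top23b.png

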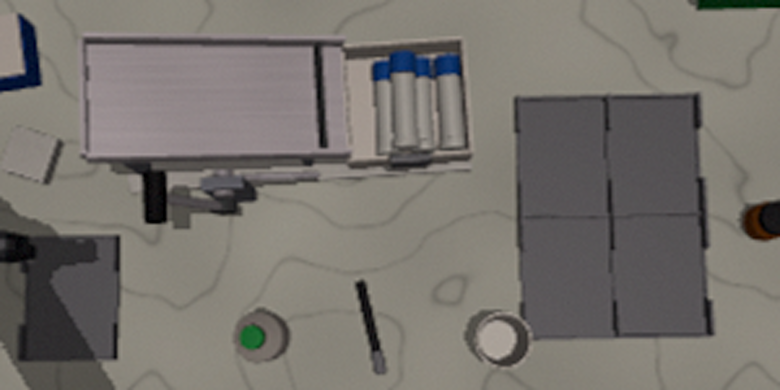

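```bash
python3 - <<'E'
from h import *
im=Cam("top23").im; T=Cam("top23")
def inv(p):
    a=FE[2];d=p-np.array([FE[0],FE[1],0]);return np.array([np.cos(a)*d[0]+np.sin(a)*d[1],-np.sin(a)*d[0]+np.cos(a)*d[1],d[2]])
a=cv2.resize(im[130:190,225:290],None,fx=8,fy=8,interpolation=cv2.INTER_CUBIC); 
i2=Cam("top2").im; b=cv2.resize(i2[130:190,225:290],None,fx=8,fy=8,interpolation=cv2.INTER_CUBIC)
cv2.imwrite("pics/tray.png",np.vstack([a,b])[:, :][:960]) 
c=np.hstack([a,b]); cv2.imwrite("pics/tray.png",cv2.resize(c,(800,int(480*800/1040))))
print(a.shape)
E
```

```text
(480, 520, 3)
```

View pics/tray.png

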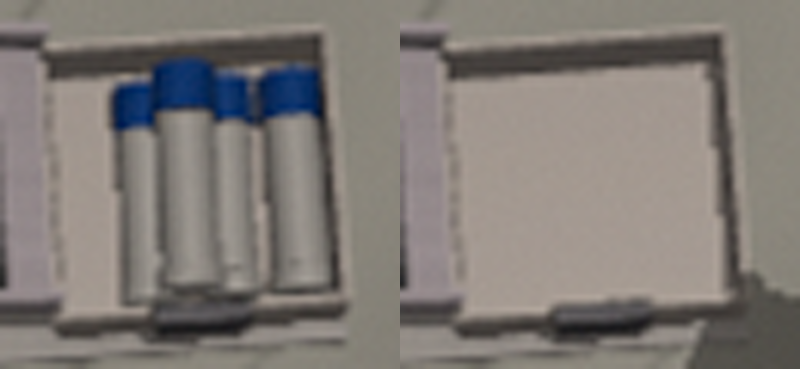

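```bash
python3 -c "
from h import *
st(); print(order.hand_in())"
```

```text
t 53.4 p [0.4408 0.4068 0.4424] psi -88.01 z [ 0.019 -0.234 -0.972] F [ 0.2 -1.   0.6] w 0.61 j [-1.6   0.46  1.03  1.45 -0.19  1.56 -2.12]
the job is handed in; nothing more can be done
None
```

The job is handed in at about 53 s, and all four tubes present lie in the catch tray with their caps away from the lever. Hand-in gives no verdict, so what follows rests on my own checks.

- **Tray:** I pushed it home until it stopped hard, at about 33 N. The last top picture shows it in the same place as just after the push.
- **Tubes:** I laid all four on the chute one at a time, caps on the far side. Pictures showed them queued square behind the closed gate before I touched the lever.
- **Lever:** I pulled it to its end stop, measured at 0.90 rad with the force rising there. I then eased it back over about 5 s while gripping it, at roughly 0.15–0.2 rad/s, until it met its home stop, and only then let go.
- **Last look:** The chute and both spill trays are empty and the gate is closed. The bottle, beaker and timer look unmoved in that picture; only part of the jar is in view there, but the side picture shows it in place.

In the tray, one tube rests on top of two others instead of lying on the floor. It looks stable, and I estimate its top is about 57 mm above the tray floor, just under the 60 mm walls. No other check failed or disagreed.

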